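# Unstack the domino box and lay the balcony table

## Task

The glass, the ashtray and the lighter holder have been carried out piled on top of the domino box. Take the pile apart and lay the table: stand the glass in the middle of the round coaster, the ashtray in the middle of the square tile and the lighter holder in the middle of the little rimmed tray, and lay the domino box in the middle of the felt mat, lengthways along it. Keep everything upright, set things down without dropping them, and do not disturb the two dominoes already laid on the table.

Things in the scene. Friction and masses are not known exactly. Their poses are not given: they have to be found in the camera images.
- lighter_holder: Stainless steel lighter holder: upright round cup 28 mm in diameter, 60 mm tall, on a foot 36 mm across and 5 mm high, a lighter stuck fast in it rising to 88 mm overall; about 130 g. Starts upright in the ashtray, whose rim comes 21 mm up its side; the cup is free to grip from there to 58 mm above the origin. Origin: centre of its underside; z up.
- ashtray: Small round terracotta ashtray, straight-sided, 66 mm outer diameter, 28 mm high, wall 6 mm, inner floor 7 mm above its underside and 54 mm across. About 140 g. Starts standing on one end of the domino box's top, with the lighter holder in it. Can be gripped across its outside. Origin: centre of its underside; z up.
- glass: Empty cobalt-blue glass tumbler, 85 mm tall, 58 mm in diameter at the foot and 62 mm at the rim, wall 3.5 mm. About 200 g. Starts standing upright on the other end of the domino box's top. Can be gripped across its outside. Origin: centre of its underside; z up.
- domino_box: Clear acrylic domino box, shut, black dominoes lying inside: 64 mm wide (its x), 195 mm long (y), 46 mm high (z); about 570 g. Ashtray and glass stand on its flat top, each 50 to 60 mm from the middle along y. The end at +y is a flap hinged at its top edge, hanging shut; it swings out if pulled. Grip across the 64 mm width. Origin: centre of the underside. Either way round is right.
- coaster: Place for the glass: round cork coaster, 100 mm in diameter, 5 mm thick, fixed flat on the table. Origin: centre of its underside, at table height.
- tile: Place for the ashtray: square white ceramic tile, 100 x 100 mm, 8 mm thick, fixed flat on the table. Origin: centre of its underside, at table height; x and y along its edges.
- tray: Place for the lighter holder: small dark wooden tray, 78 mm (its x) by 118 mm (its y), with a low rim 5 mm thick standing 12 mm above the table; its inner floor is 68 x 108 mm and 5 mm above the table. Fixed. Origin: centre of its underside, at table height.
- felt_mat: Place for the domino box: oblong grey felt mat with a pale stitched border, 90 mm (its x) by 216 mm (its y), 4 mm thick, fixed flat on the table. Origin: centre of its underside, at table height.
- double_domino: One of the two laid dominoes, not to be disturbed: black, white pips, face up, 56 mm (its x) by 28 mm (its y), 12 mm thick, loose, 30 g. Origin: centre of its underside. Nothing else stands among the places but a flat bottle opener, 7 mm thick; beyond them on either side is a rack of six upright dominoes 70 mm high; further out taller things, up to 230 mm.
- next_domino: The other laid domino, not to be disturbed: the same size, 28 mm (its x) by 56 mm (its y), lying end-on against the middle of the first one's long side, 43 mm along the first one's +y, so that the two form a T. Loose, 30 g. Origin: centre of its underside.
Things that resemble listed ones, but are neither listed nor needed, are in the scene too. Of the things that look like the tray, take the one that is farthest to the robot's left at the start. There is more than one size of the lighter_holder; the job needs the larger.

How it is judged:
By the outcome, as a careful person would: the job done as asked, in the order asked, and still so for the second after the job is handed in, with the robot touching nothing.
It also fails if it takes over 125 s, if anything falls off the work surface, if the arm or the gripper's body presses on something with over 40 N, if the wrist force passes 120 N, or if a joint passes its speed limit or range.

## Robot

A 7-joint arm with a two-finger parallel gripper is mounted at the origin on the work surface. World frame = base frame: x ahead of the robot, y to its left, z up, the work surface at z = 0. Lengths are in m, angles in rad, forces in N, time in s.
With the tool pointing down it reaches from about 0.4 to 0.85 m from the base axis. Payload 10.4 kg.
Tool frame: the origin (TCP) lies at the very end of the fingers, on their centre line; the grasp point (between the pads) lies 19 mm behind it; y points along the fingers, x is the direction in which the jaws open and shut, and the axes are right-handed (so a half turn about y gives the same grasp; the last joint's range is limited). The gripper opens to 87 mm and grips with 3 to 60 N. Pads are 19 mm wide; open, the fingers measure 117 mm over their backs; the gripper's body (75 mm by 190 mm) begins 51 mm behind the grasp point.
Start: joints at [-1.152, 0.332, -0.065, 1.46, 0.022, 1.35, -0.088], TCP at [0.267, 0.565, 0.223] pointing down, gripper open.
Joint ranges: [-2.6, 2.6], [-0.5, 2.12], [-1.47, 1.34], [0.16, 2.42], [-1.27, 4.41], [0.06, 2.06], [-2.6, 2.6]. Speed limits (rad/s): [2.22, 2.22, 2.79, 2.79, 3.14, 3.14, 3.14].

## Interface

Orientations are given as a unit quaternion [x, y, z, w].
In Python, from bench import readout, vision, r gives the robot as it stands.
- The arm moves only by the tool arm_command, never from a script. Its argument "targets" is a list that holds one entry, the list of rows, each a list of 6 numbers: the shift along the tool's x, y, z in m, then the turn, a rotation vector about the tool's x, y, z in degrees. A call has 1 to 12 rows; each row shifts and turns the commanded pose from where the row before left it, along the tool's axes as they then stand; what a row does not reach is not made up. A row lasts 1/12 s, in which the tool goes at most 41.7 mm and 7.16 degrees, less where a joint would pass 70% of its speed; a pose out of reach is approached as far as the arm can. A call is refused whole if a number of a shift passes 0.0417 or a number of a turn 7.16, either way. A call with a gripper value outside its range is refused whole. "hand" is the opening, from 0 (shut) to 1 (fully open), set as the call begins (left out, the last holds). The fingers move at their own pace and stop on an object; "grip_force" is the grip in N (left out, the last holds). Time passes only in rows, so rows that do not move let the fingers close. It gives the time, the measured TCP pose, the force and the opening at its end, in the units of the state.
- readout.read_state(): the state, without advancing time (a new reading comes with each control period).
- vision.camera(name): name is "scene" or "top"; returns a dict with "pixels" (400x640x3 uint8, blue, green, red), "fovy" (degrees; the focal length in pixels is half the picture's height over the tangent of half this angle, whatever the lens; pixels are square), "cx", "cy" (the principal point, pixels), "R" (3x3) and "t" (3): a world point X has camera coordinates R X + t. Camera axes: x right, y down, z forward; pixel columns grow to the right and rows downward; lengths in m; the calibration is good to about 2 mm. A picture is of the moment at which its call begins. There is no depth.
- r.close_job(): hands the job in, once; it reports no verdict.
The state is a dict: "time": time; "joint_positions": joint angles; "joint_vel": joint speeds; "joint_torque": joint torques, N m; "ee_pos": TCP position; "eef_rot": TCP orientation; "ft_force": force on the tool from outside, world axes, zero at the start; "torque": the same for the moment, N m; "width": finger opening in m.
Only numpy, scipy, OpenCV 4.12 (cv2) and the standard library are available. Lean on these libraries where they do the work, as an engineer would, in place of code of your own. Each camera call takes 0.05 s, during which the arm holds its last target.

## Working session

There is one attempt and no reset: what is moved stays moved. The work goes in short steps, Python scripts to look and compute and a tool call to move; the robot and the scene stay as the last step left them, time stands still between calls to the robot, and variables do not carry over. Pictures are saved under pics/ and viewed, and the job is handed in when it is done.

Besides the shell and the picture viewer there is one more tool, called after ">>>" as name(argument=value, ...) on one line, values as JSON. arm_command: Moves the arm, as the interface text tells. Its arguments: {"type":"object","properties":{"targets":{"type":"array","items":{"type":"array","items":{"type":"array","items":{"type":"number"}}}},"hand":{"type":"number"},"grip_force":{"type":"number"}},"required":["targets"]}

```bash
ls; mkdir -p pics
python3 - <<'E'
from bench import readout, vision, r
import cv2,numpy as np
s=readout.read_state()
for k,v in s.items(): print(k,v)
for n in("scene","top"):
    c=vision.camera(n)
    cv2.imwrite(f"pics/{n}0.png",np.array(c["pixels"]))
    print(n,c["fovy"],c["cx"],c["cy"],np.array(c["R"]).tolist(),np.array(c["t"]).tolist(), [k for k in c])
E
```

```text
pics
time 0.0
joint_positions [-1.15157457  0.33287312 -0.06471196  1.46097702  0.02161267  1.3498884
 -0.08851446]
joint_vel [-0.00234113 -0.00143116 -0.00094853 -0.00046955 -0.00072184  0.00093586
 -0.00065184]
joint_torque [-2.36991327e-04 -6.23275924e+01  2.42501922e-02 -3.89884686e+01
 -6.13711984e-02  3.99685535e-02  1.49055531e-04]
ee_pos [0.26707404 0.56462001 0.22173614]
eef_rot [ 0.59770091  0.37787824 -0.37871413 -0.59710741]
ft_force [ 0.18375544 -1.10425173  0.70809577]
torque [ 0.03713541  0.01909034 -0.01719863]
width 0.08704243892749872
scene 50.04226156793483 318.6090820204436 200.55128831167073 [[-0.08333747463616141, 0.9963921913473571, 0.01604575779694837], [0.8255632947477047, 0.07804969689826756, -0.5588859375394969], [-0.5581219505507564, -0.03332935397063267, -0.8290892849852295]] [0.021511395137877216, -0.3535051215575198, 1.1881560372294524] ['pixels', 'fovy', 'cx', 'cy', 'R', 't']
top 50.78870971272765 321.4837837641092 193.20389029808604 [[0.010678404302712698, -0.9999088247978187, -0.008265214636832913], [-0.9910473340461852, -0.009482958866841126, -0.13317377809118064], [0.13308325725461126, 0.00961330237613011, -0.991058237973898]] [0.02748563471803793, 0.49535910676741024, 1.1287872927601665] ['pixels', 'fovy', 'cx', 'cy', 'R', 't']
```

View pics/scene0.png

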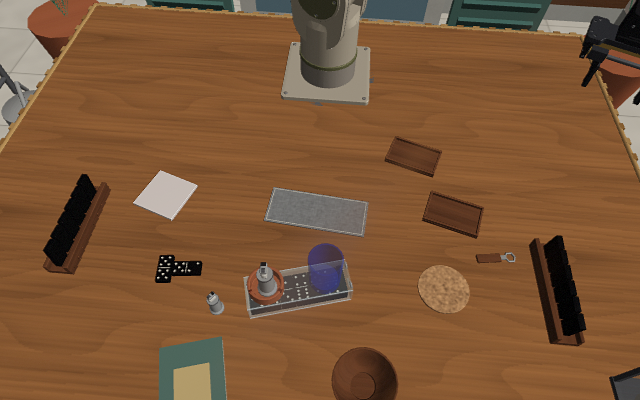

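View pics/top0.png

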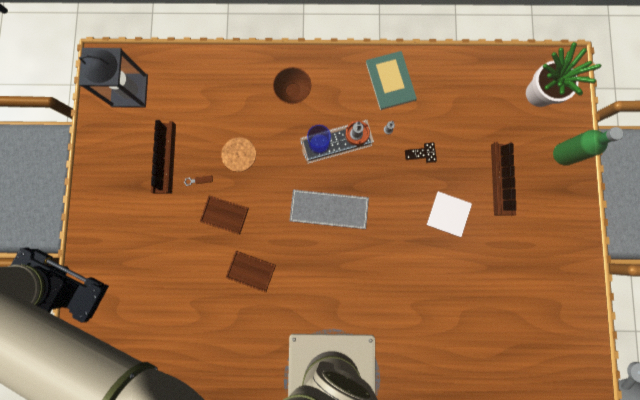

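```bash
cat > h.py <<'E'
from bench import readout, vision, r
import cv2,numpy as np
from scipy.spatial.transform import Rotation as Rot
def K(c):
    f=200/np.tan(np.radians(c["fovy"])/2); return np.array([[f,0,c["cx"]],[0,f,c["cy"]],[0,0,1]])
def cam(n,save=None):
    c=vision.camera(n); c["pixels"]=np.array(c["pixels"]); c["R"]=np.array(c["R"]); c["t"]=np.array(c["t"])
    if save: cv2.imwrite(f"pics/{save}.png",c["pixels"])
    return c
def back(c,u,v,z):
    d=c["R"].T@np.linalg.inv(K(c))@np.array([u,v,1.]); o=-c["R"].T@c["t"]
    return o+d*(z-o[2])/d[2]
def proj(c,X):
    X=np.atleast_2d(X); p=(K(c)@(c["R"]@X.T+c["t"][:,None])).T
    return p[:,:2]/p[:,2:]
def crop(c,u0,v0,u1,v1,s,name):
    im=cv2.resize(c["pixels"][v0:v1,u0:u1],None,fx=s,fy=s,interpolation=cv2.INTER_CUBIC)
    cv2.imwrite(f"pics/{name}.png",im)
E
python3 - <<'E'
from h import *
c=cam("scene"); t=cam("top")
crop(c,140,230,370,330,3.4,"c1"); crop(t,290,110,450,180,5,"c2")
for nm,p,q,z in [("coaster",(444,289),(238.5,154),.005),("tile",(166,194.5),(449.5,214.5),.008),("trayA",(453,214),(225,214.5),.012),("trayB",(413,156),(251,270.5),.012),("mat",(316.5,212),(329,209.5),.004),("holderSmall",(215,305),(389,128),.03)]:
    print(nm,back(c,*p,z).round(4),back(t,*q,z).round(4))
E
```

```text
coaster [0.6138 0.2741 0.005 ] [0.6099 0.2718 0.005 ]
tile [ 0.4479 -0.3211  0.008 ] [ 0.4419 -0.3254  0.008 ]
trayA [0.4425 0.3052 0.012 ] [0.4353 0.3018 0.012 ]
trayB [0.2878 0.2256 0.012 ] [0.282  0.2239 0.012 ]
mat [0.4598 0.0122 0.004 ] [0.4529 0.0111 0.004 ]
holderSmall [ 0.6937 -0.1536  0.03  ] [ 0.6829 -0.1559  0.03  ]
```

View pics/c1.png

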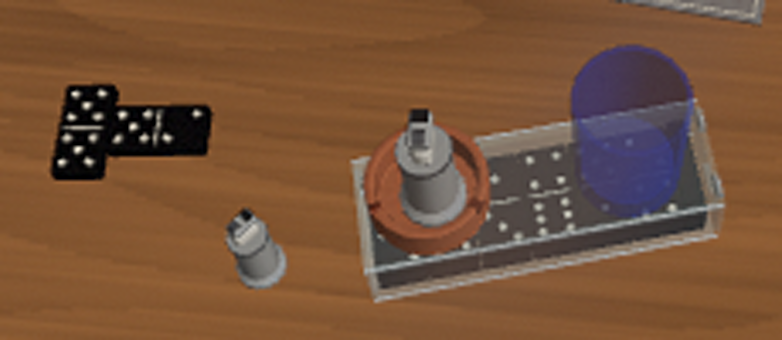

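View pics/c2.png

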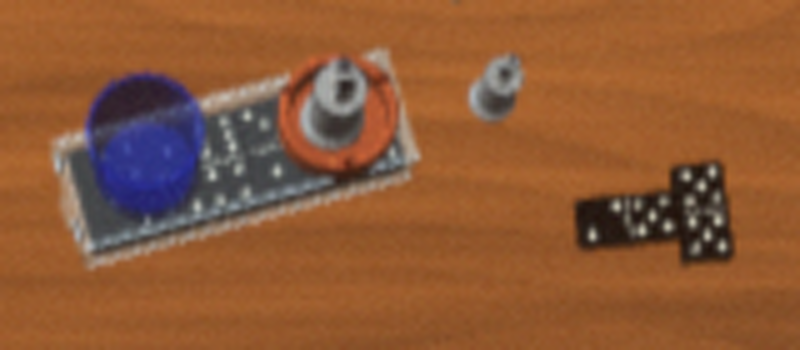

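Run:
```python
from h import *
c=cam("scene"); t=cam("top")
def seg(cm,seed,tol):
    im=cv2.resize(cm["pixels"],None,fx=4,fy=4,interpolation=cv2.INTER_CUBIC)
    im=cv2.GaussianBlur(im,(0,0),3)
    m=np.zeros((im.shape[0]+2,im.shape[1]+2),np.uint8)
    cv2.floodFill(im,m,(int(seed[0]*4),int(seed[1]*4)),0,(tol,)*3,(tol,)*3,cv2.FLOODFILL_FIXED_RANGE|cv2.FLOODFILL_MASK_ONLY|(255<<8))
    m=m[1:-1,1:-1]
    m=cv2.morphologyEx(m,cv2.MORPH_CLOSE,np.ones((25,25)))
    cn=max(cv2.findContours(m,cv2.RETR_EXTERNAL,cv2.CHAIN_APPROX_NONE)[0],key=cv2.contourArea)
    return (cn[:,0,:].astype(float)+.5)/4-.5
for nm,p,q,z,tol in [("coaster",(444,289),(238.5,154),.005,60),("tile",(166,194.5),(449.5,214.5),.008,60),("mat",(316.5,212),(329,209.5),.004,45)]:
    for cm,s in((c,p),(t,q)):
        cn=seg(cm,s,tol)
        W=np.array([back(cm,u,v,z)[:2] for u,v in cn]).astype(np.float32)
        rc=cv2.minAreaRect(W*1000)
        M=cv2.moments((W*1000).reshape(-1,1,2)); 
        print(nm,rc,"centroid",round(M['m10']/M['m00'],1),round(M['m01']/M['m00'],1),"area",M['m00'])
crop(c,370,120,560,330,2.8,"c3"); crop(t,170,120,300,300,3.3,"c4")
print(proj(t,readout.read_state()["ee_pos"]),proj(c,readout.read_state()["ee_pos"]))
```

```text
coaster ((232.73324584960938, 44.0263671875), (1192.70849609375, 1862.81591796875), 4.9281816482543945) centroid 233.7 -8.7 area 1578288.4881716096
coaster ((455.6838684082031, 43.05718994140625), (1022.5302734375, 1856.33154296875), 0.1728656142950058) centroid 478.2 -23.6 area 1464598.8268951382
tile ((446.1526184082031, -322.318359375), (103.43961334228516, 100.79005432128906), 70.41123962402344) centroid 445.9 -322.3 area 10161.059405527078
tile ((444.3299560546875, -323.94384765625), (99.54134368896484, 99.01575469970703), 70.58126831054688) centroid 444.3 -323.8 area 9620.700237251818
mat ((456.3305358886719, 12.3543701171875), (218.9085235595703, 93.7776107788086), 84.65931701660156) centroid 456.3 12.6 area 20026.788696731346
mat ((455.028076171875, 11.825851440429688), (218.287109375, 93.23753356933594), 84.63573455810547) centroid 455.1 12.0 area 19763.910969826764
[[ 83.48584712 280.00867453]] [[608.57909131  91.31393968]]
```

View pics/c3.png

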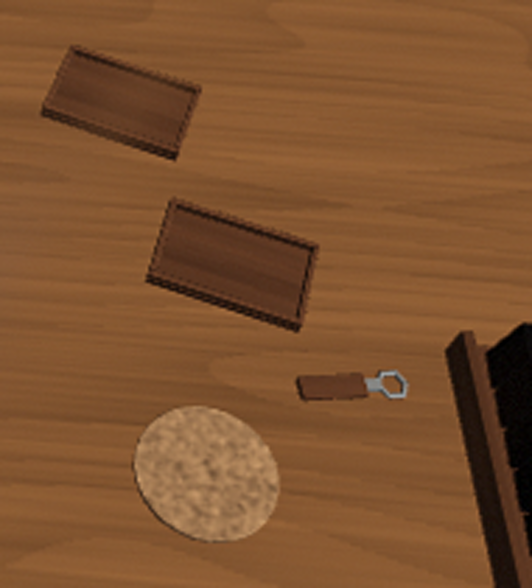

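View pics/c4.png

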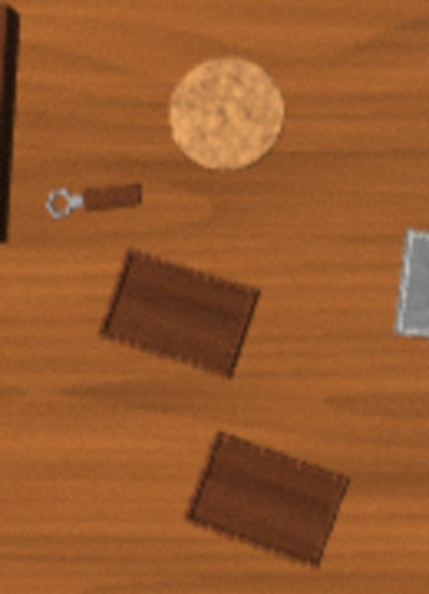

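Run:
```python
from h import *
c=cam("scene"); t=cam("top")
for cm,(u0,v0,u1,v1) in((c,(410,258,478,320)),(t,(215,130,262,178))):
    im=cv2.resize(cm["pixels"],None,fx=4,fy=4,interpolation=cv2.INTER_CUBIC)
    im=cv2.GaussianBlur(im,(0,0),3)
    m=np.zeros(im.shape[:2],np.uint8); g=im[:,:,1]; sub=g[v0*4:v1*4,u0*4:u1*4]
    th,b=cv2.threshold(sub,0,255,cv2.THRESH_OTSU); m[v0*4:v1*4,u0*4:u1*4]=b
    m=cv2.morphologyEx(m,cv2.MORPH_CLOSE,np.ones((15,15)))
    cn=max(cv2.findContours(m,cv2.RETR_EXTERNAL,cv2.CHAIN_APPROX_NONE)[0],key=cv2.contourArea)
    cn=(cn[:,0,:].astype(float)+.5)/4-.5
    W=np.array([back(cm,u,v,.005)[:2] for u,v in cn]).astype(np.float32)*1000
    print(cv2.minEnclosingCircle(W),cv2.fitEllipse(W))
Q=np.array([(131,252),(260,291),(232,377),(101,335)])/3.3+[170,120]-.35
W=np.array([back(t,u,v,.012)[:2] for u,v in Q]).astype(np.float32)*1000
print(W.round(1),cv2.minAreaRect(W),W.mean(0))
Q=np.array([(175,199),(319,245),(301,324),(150,277)])/2.8+[370,120]-.35
W=np.array([back(c,u,v,.012)[:2] for u,v in Q]).astype(np.float32)*1000
print(W.round(1),cv2.minAreaRect(W),W.mean(0))
print("cams",-c["R"].T@c["t"],-t["R"].T@t["t"])
crop(c,420,180,500,250,8,"c5")
crop(t,190,185,260,245,10,"c6")
```

```text
((612.1129760742188, 273.5743713378906), 50.431514739990234) ((611.6317749023438, 273.69403076171875), (97.4497299194336, 99.373046875), 143.3924102783203)
((610.2040405273438, 273.2149963378906), 50.8909797668457) ((610.8745727539062, 273.4186096191406), (97.71111297607422, 99.34722137451172), 10.126697540283203)
[[486.9 348. ]
 [454.6 236.8]
 [381.7 257.9]
 [415.9 370.2]] ((435.1318664550781, 302.99859619140625), (117.35391235351562, 75.90338897705078), 73.0475082397461) [434.8005  303.23923]
[[384.8 264.3]
 [418.4 373.4]
 [491.  350.7]
 [460.1 240.5]] ((439.2699279785156, 306.96612548828125), (114.764892578125, 78.98149108886719), 72.89110565185547) [438.58716 307.22656]
cams [0.95676952 0.04575765 0.78717323] [0.34040813 0.02132923 1.18488996]
```

View pics/c5.png

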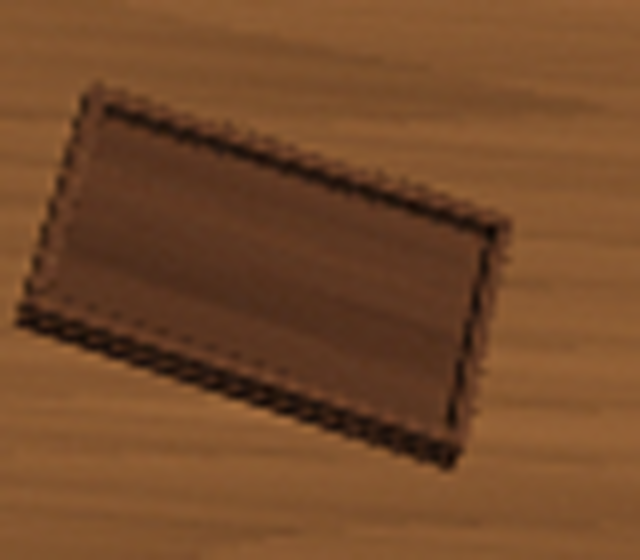

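View pics/c6.png

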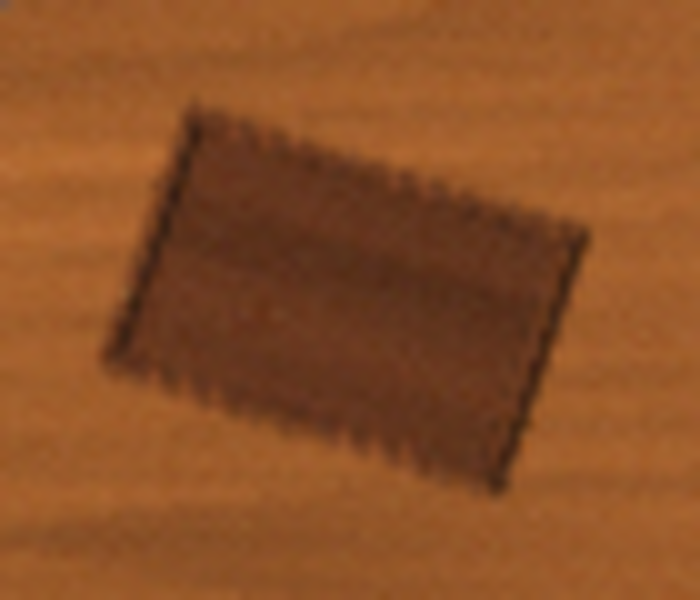

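Run:
```python
from h import *
c=cam("scene"); t=cam("top")
from scipy.optimize import least_squares
obs=[(t,np.array([(193,104),(105,368)])/10+[190,185]-.45,.012,[0,3]),(t,np.array([(590,232),(500,492)])/10+[190,185]-.45,.0,[1,2]),
 (c,np.array([(90,85),(512,222)])/8+[420,180]-.44,.012,[3,0]),(c,np.array([(455,470),(18,322)])/8+[420,180]-.44,.0,[1,2][::-1])]
for cm,Q,z,_ in obs: print(np.array([back(cm,u,v,z)[:2] for u,v in Q]).round(4).tolist())
```

```text
[[0.4899, 0.3496], [0.4154, 0.3707]]
[[0.456, 0.2387], [0.3825, 0.2615]]
[[0.3836, 0.2614], [0.4188, 0.3733]]
[[0.4911, 0.353], [0.4559, 0.2403]]
```

Run:
```python
from h import *
from scipy.optimize import least_squares
c=cam("scene"); t=cam("top")
g=lambda Q:np.array(Q)/3.4+[140,230]-.35
h=lambda Q:np.array(Q)/5+[290,110]-.4
corn=lambda x,y,a,z:np.array([x,y,z])+np.array([[sx*.032,sy*.0975,0] for sx,sy in((-1,-1),(-1,1),(1,1),(1,-1))])@Rot.from_euler('z',a).as_matrix().T
top=g([(353,158),(697,100),(722,207),(370,270)]); bot=g([(716,238),(376,299)])
f=lambda p:np.r_[(proj(c,corn(*p,.046))-top).ravel(),(proj(c,corn(*p,0))[[2,3]]-bot).ravel()]
s=least_squares(f,[.62,.05,-.1]);print(s.x,np.degrees(s.x[2]),f(s.x).round(1))
print("c2 pred top",((proj(t,corn(*s.x,.046))-[290,110]+.4)*5).round(0).tolist(),"bot",((proj(t,corn(*s.x,0))-[290,110]+.4)*5).round(0).tolist())
for nm,p,q,z in(("ash rim",(428,185),(339,114),.074),("cup top",(424,148),(340,86),.113),("glass rim",(632,93),(145,128),.131),("foot",(630,178),(147,168),.046)):
    print(nm,back(c,*g([p])[0],z).round(4),back(t,*h([q])[0],z).round(4))
for nm,p,q in(("A",(632,93),(145,128)),):pass
B=s.x
def circ(x,y,z,r):
    a=np.linspace(0,2*np.pi,60);return np.c_[x+r*np.cos(a),y+r*np.sin(a),z+0*a]
```

```text
[ 0.64455545 -0.00695377  0.27478931] 15.744267705034199 [-0.3  0.2  0.7 -0.1  1.2 -0.5 -1.9  0.1  1.  -0.3 -0.6  0.2]
c2 pred top [[418.0, 158.0], [78.0, 248.0], [49.0, 139.0], [386.0, 50.0]] bot [[409.0, 178.0], [82.0, 266.0], [53.0, 161.0], [379.0, 74.0]]
ash rim [ 0.6632 -0.0616  0.074 ] [ 0.6568 -0.0635  0.074 ]
cup top [ 0.6599 -0.0607  0.113 ] [ 0.6608 -0.0611  0.113 ]
glass rim [0.6291 0.0407 0.131 ] [0.6324 0.0406 0.131 ]
foot [0.6378 0.0428 0.046 ] [0.6331 0.0408 0.046 ]
```

Run:
```python
from h import *
c=cam("scene"); t=cam("top")
def circ(x,y,z,r):
    a=np.linspace(0,2*np.pi,60);return np.c_[x+r*np.cos(a),y+r*np.sin(a),z+0*a]
corn=lambda x,y,a,z:np.array([x,y,z])+np.array([[sx*.032,sy*.0975,0] for sx,sy in((-1,-1),(-1,1),(1,1),(1,-1))])@Rot.from_euler('z',a).as_matrix().T
G=(.631,.0415);H=(.6602,-.061)
out=[]
for cm,(u0,v0,u1,v1) in((c,(240,235,360,320)),(t,(295,115,380,165))):
    s=6.2 if cm is c else 8
    im=cv2.resize(cm["pixels"][v0:v1,u0:u1],None,fx=s,fy=s,interpolation=cv2.INTER_CUBIC)
    for X,col in((circ(*G,.131,.031),(0,255,255)),(circ(*G,.046,.029),(0,255,0)),(circ(*H,.074,.033),(255,255,0)),(circ(*H,.113,.014),(255,0,255)),(corn(.6446,-.007,.2748,.046),(255,255,255)),(corn(.6446,-.007,.2748,0),(0,0,255))):
        cv2.polylines(im,[np.int32((proj(cm,X)+.5-[u0,v0])*s)],True,col,1)
    cv2.imwrite("pics/ov%s.png"%("c" if cm is c else "t"),im)
```

```text
(no output)
```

View pics/ovc.png

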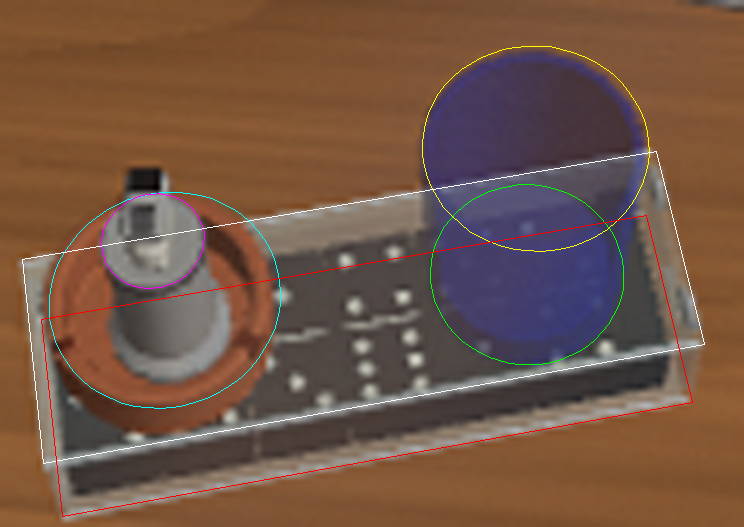

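View pics/ovt.png

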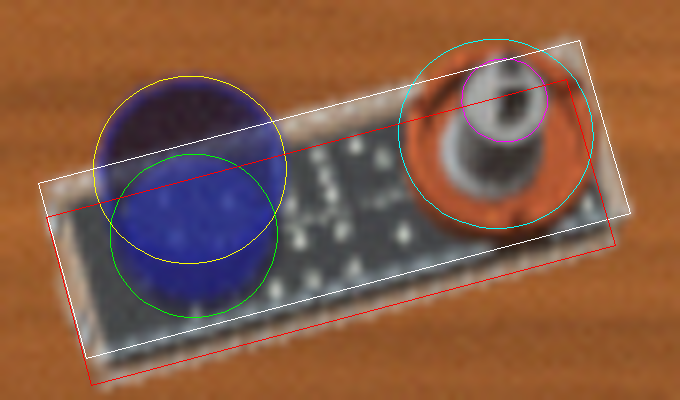

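```bash
cat >> h.py <<'E'
BOX=(.6446,-.007,np.radians(15.74))
def go(x,y,z,yaw):
    """yaw(deg): direction of tool x (jaws) in world, mod 180; prints needed level/turn/shift in tool axes"""
    s=readout.read_state(); R=Rot.from_quat(s["eef_rot"]).as_matrix(); p=np.array(s["ee_pos"])
    cur=np.degrees(np.arctan2(R[1,0],R[0,0])); d=(yaw-cur+90)%180-90
    d2=(yaw-cur+180)%360-180
    # level error: rotation about tool axes bringing tool y to -z
    ax=np.cross(R[:,1],[0,0,-1.]); lev=np.degrees(R.T@ax)
    dp=np.array([x,y,z])-p
    Rn=Rot.from_euler('z',d,degrees=True).as_matrix()@R
    print("t",round(s["time"],2),"pos",p.round(4),"yaw",cur.round(2),"j7",round(s["joint_positions"][6],2),"w",round(s["width"],4),"F",np.round(s["ft_force"],1))
    print("level rot tool deg",lev.round(2),"turn about tool y deg",round(-d,2),"(alt",round(-d2,2),")")
    print("shift in present axes mm",(R.T@dp*1000).round(1),"after turn",(Rn.T@dp*1000).round(1), "world",(dp*1000).round(1))
E
python3 - <<'E'
from h import *
print(Rot.from_quat(readout.read_state()["eef_rot"]).as_matrix().round(3))
go(.632,.0415,.223,15.74)
E
```

```text
[[ 0.428  0.    -0.904]
 [ 0.904  0.     0.428]
 [ 0.    -1.     0.   ]]
t 0.7 pos [0.2673 0.565  0.2226] yaw 64.68 j7 -0.09 w 0.0871 F [ 0.   0.4 -0.1]
level rot tool deg [-0.  0.  0.] turn about tool y deg 48.94 (alt 48.94 )
shift in present axes mm [-3.172e+02 -5.000e-01 -5.536e+02] after turn [ 2.091e+02 -4.000e-01 -6.028e+02] world [ 3.647e+02 -5.235e+02  4.000e-01]
```

>>> arm_command(targets=[[[0,0,-0.03,0,6.99,0],[0,0,-0.035,0,6.99,0],[0,0,-0.035,0,6.99,0],[0,0,-0.035,0,6.99,0],[0,0,-0.035,0,6.99,0],[0,0,-0.035,0,6.99,0],[0,0,-0.035,0,6.99,0]]], hand=1, grip_force=25)

```text
time: 1.28
ee_pos: [0.4283, 0.3938, 0.2225]
eef_rot: [-0.701, -0.095, 0.094, 0.701]
ft_force: [0.2, 0.2, 0.3]
width: 0.0872
```

Run:
```python
from h import *
go(.632,.0415,.2,15.74)
```

```text
t 1.28 pos [0.4283 0.3938 0.2225] yaw 15.38 j7 -0.52 w 0.0872 F [0.2 0.2 0.3]
level rot tool deg [-0.    0.    0.02] turn about tool y deg -0.36 (alt -0.36 )
shift in present axes mm [ 103.    22.5 -393.7] after turn [ 100.5   22.5 -394.3] world [ 203.7 -352.3  -22.5]
```

>>> arm_command(targets=[[[0.008,0.002,-0.03,0,-0.36,0],[0.0085,0.002,-0.0335,0,0,0],[0.0085,0.002,-0.0335,0,0,0],[0.0085,0.002,-0.0335,0,0,0],[0.0085,0.002,-0.0335,0,0,0],[0.0085,0.002,-0.0335,0,0,0],[0.0085,0.002,-0.0335,0,0,0],[0.0085,0.002,-0.0335,0,0,0],[0.0085,0.002,-0.0335,0,0,0],[0.0085,0.002,-0.0335,0,0,0],[0.0085,0.002,-0.033,0,0,0],[0.0075,0.001,-0.03,0,0,0]]])

```text
time: 2.28
ee_pos: [0.6336, 0.042, 0.1994]
eef_rot: [0.7, 0.099, -0.099, -0.7]
ft_force: [-0.1, -0.4, 0.6]
width: 0.0872
```

Run:
```python
from h import *
go(.632,.0415,.08,15.74)
c=cam("scene"); t=cam("top")
crop(c,200,120,420,320,3,"d1"); crop(t,250,60,430,190,4,"d2")
p=readout.read_state()["ee_pos"]
print((proj(c,p)-[200,120]+.35)*3,(proj(t,p)-[250,60]+.35)*4)
```

```text
t 2.28 pos [0.6336 0.042  0.1994] yaw 16.08 j7 0.25 w 0.0872 F [-0.1 -0.4  0.6]
level rot tool deg [0.01 0.   0.01] turn about tool y deg 0.34 (alt 0.34 )
shift in present axes mm [ -1.7 119.4   0. ] after turn [ -1.7 119.4   0. ] world [  -1.6   -0.5 -119.4]
[[374.32983045 361.53173966]] [[279.47718005 268.58058993]]
```

View pics/d1.png

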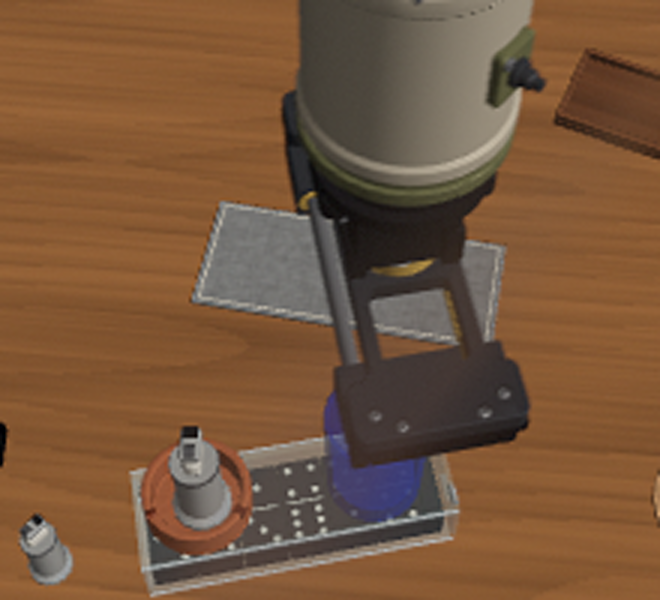

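View pics/d2.png

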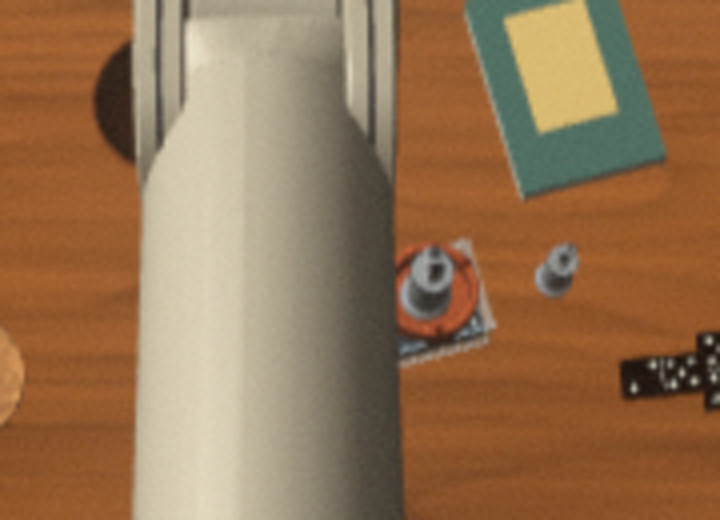

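Run:
```python
from h import *
c=cam("scene")
s=readout.read_state();R=Rot.from_quat(s["eef_rot"]).as_matrix();p=np.array(s["ee_pos"])
im=cv2.resize(c["pixels"][120:320,200:420],None,fx=3,fy=3,interpolation=cv2.INTER_CUBIC)
def P(L,col):
    X=np.array([p+R@np.array(l)/1000 for l in L]);q=(proj(c,X)+.5-[200,120])*3
    cv2.polylines(im,[np.int32(q)],True,col,2)
P([(-95,-70,-37.5),(95,-70,-37.5),(95,-70,37.5),(-95,-70,37.5)],(0,0,255))
P([(-37.5,-70,-95),(37.5,-70,-95),(37.5,-70,95),(-37.5,-70,95)],(0,255,0))
P([(43,0,-10),(43,0,10),(58,0,10),(58,0,-10)],(255,255,0))
P([(-43,0,-10),(-43,0,10),(-58,0,10),(-58,0,-10)],(255,0,255))
cv2.imwrite("pics/d3.png",im)
```

```text
(no output)
```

View pics/d3.png

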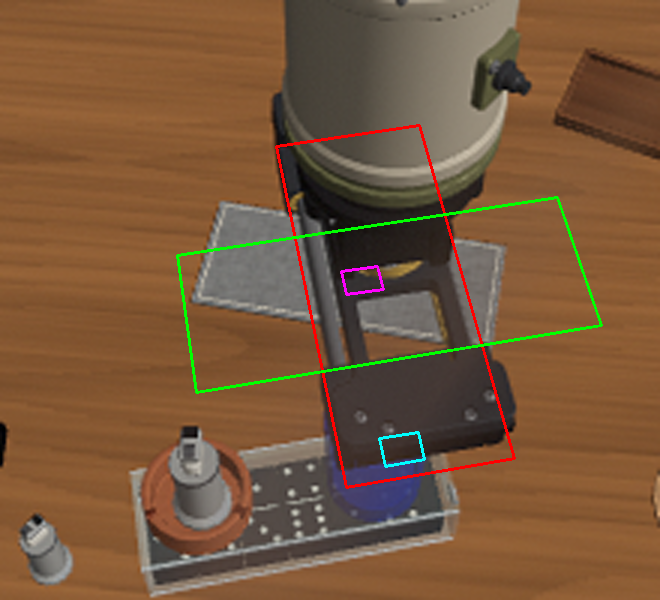

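>>> arm_command(targets=[[[-0.001,0.01,0,0,0.34,0],[-0.001,0.0125,0,0,0,0],[0,0.0125,0,0,0,0],[0,0.0125,0,0,0,0],[0,0.0125,0,0,0,0],[0,0.0125,0,0,0,0],[0,0.0125,0,0,0,0],[0,0.0125,0,0,0,0],[0,0.0125,0,0,0,0],[0,0.01,0,0,0,0],[0,0.002,0,0,0,0],[0,0,0,0,0,0]]])

```text
time: 3.43
ee_pos: [0.6306, 0.0435, 0.0766]
eef_rot: [0.7, 0.097, -0.097, -0.7]
ft_force: [-0.8, 0.2, -0.5]
width: 0.0869
```

Run:
```python
from h import *
go(.632,.0415,.078,15.74)
c=cam("scene")
crop(c,200,120,420,320,3,"e1")
```

```text
t 3.43 pos [0.6306 0.0435 0.0766] yaw 15.77 j7 0.27 w 0.0869 F [-0.8  0.2 -0.5]
level rot tool deg [-0.01 -0.   -0.08] turn about tool y deg 0.03 (alt 0.03 )
shift in present axes mm [ 0.8 -1.4 -2.3] after turn [ 0.8 -1.4 -2.3] world [ 1.4 -2.   1.4]
```

View pics/e1.png

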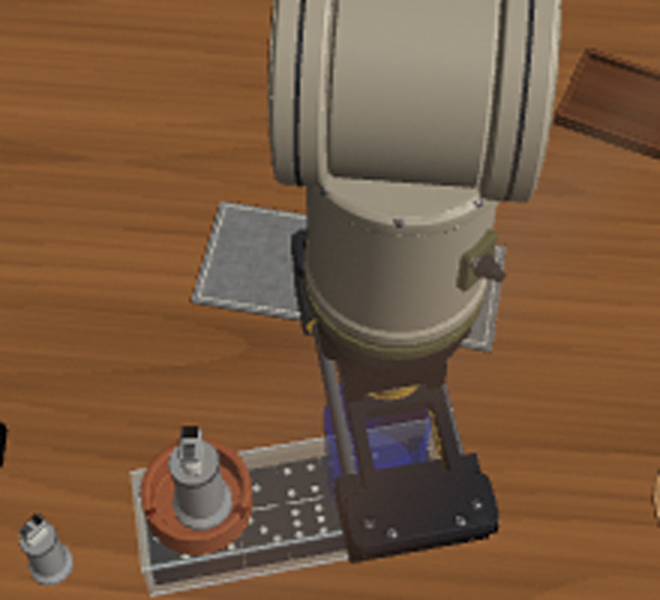

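>>> arm_command(targets=[[[0,-0.001,-0.001,0,0,0],[0,0,-0.001,0,0,0],[0,0,0,0,0,0],[0,0,0,0,0,0],[0,0,0,0,0,0],[0,0,0,0,0,0],[0,0,0,0,0,0],[0,0,0,0,0,0]]], hand=0, grip_force=25)

```text
time: 4.15
ee_pos: [0.6316, 0.0417, 0.0788]
eef_rot: [-0.7, -0.097, 0.097, 0.7]
ft_force: [-1.3, 0.4, 2.9]
width: 0.0597
```

Run:
```python
from h import *
go(.632,.0415,.078,15.74)
```

```text
t 4.15 pos [0.6316 0.0417 0.0788] yaw 15.78 j7 0.27 w 0.0597 F [-1.3  0.4  2.9]
level rot tool deg [-0.01  0.    0.02] turn about tool y deg 0.04 (alt 0.04 )
shift in present axes mm [ 0.3  0.8 -0.3] after turn [ 0.3  0.8 -0.3] world [ 0.4 -0.2 -0.8]
```

>>> arm_command(targets=[[[0,-0.002,0,0,0,0],[0,-0.004,0,0,0,0],[0,-0.006,0,0,0,0],[0,-0.01,0,0,0,0],[0,-0.012,0,0,0,0],[0,-0.012,0,0,0,0],[0,-0.012,0,0,0,0],[0,-0.012,0,0,0,0],[0,-0.006,0,0,0,0],[0,-0.002,0,0,0,0]]])

```text
time: 4.98
ee_pos: [0.6323, 0.0417, 0.1584]
eef_rot: [-0.7, -0.098, 0.096, 0.701]
ft_force: [0.2, -0.4, -2.0]
width: 0.0595
```

Run:
```python
from h import *
go(.611,.2735,.13,15.74)
c=cam("scene")
crop(c,200,120,480,320,2.8,"e2")
```

```text
t 4.98 pos [0.6323 0.0417 0.1584] yaw 15.78 j7 0.25 w 0.0595 F [ 0.2 -0.4 -2. ]
level rot tool deg [ 0.   -0.    0.14] turn about tool y deg 0.04 (alt 0.04 )
shift in present axes mm [ 42.5  28.5 228.8] after turn [ 42.3  28.5 228.9] world [-21.3 231.8 -28.4]
```

View pics/e2.png

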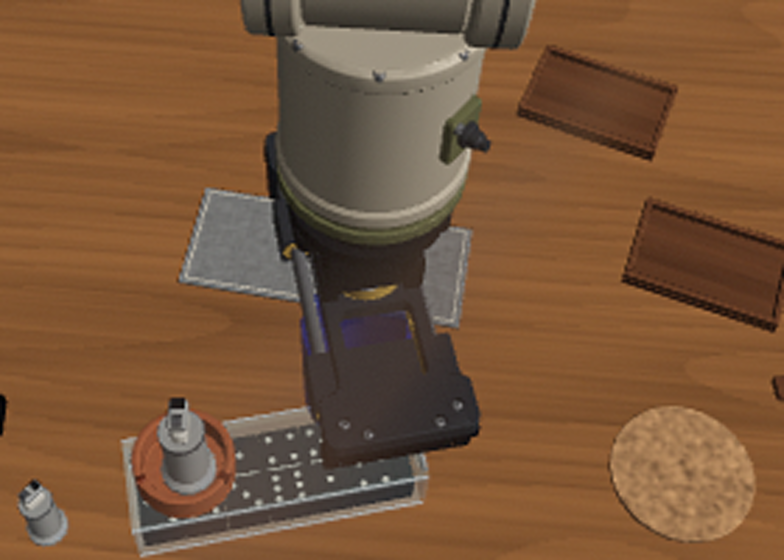

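>>> arm_command(targets=[[[0.0015,0,0.008,0,0,0],[0.003,0,0.015,0,0,0],[0.0037,0,0.02,0,0,0],[0.004,0,0.022,0,0,0],[0.0044,0,0.024,0,0,0],[0.0045,0,0.025,0,0,0],[0.0045,0.002,0.025,0,0,0],[0.0044,0.004,0.024,0,0,0],[0.004,0.006,0.023,0,0,0],[0.0037,0.006,0.02,0,0,0],[0.003,0.006,0.015,0,0,0],[0.0015,0.004,0.008,0,0,0]]])

```text
time: 6.03
ee_pos: [0.6084, 0.2765, 0.1268]
eef_rot: [-0.7, -0.097, 0.099, 0.7]
ft_force: [-0.1, -0.2, -2.1]
width: 0.0595
```

>>> arm_command(targets=[[[0,0,0,0,0,0],[0,0,0,0,0,0]]])

```text
time: 6.2
ee_pos: [0.6099, 0.2726, 0.128]
eef_rot: [0.701, 0.097, -0.097, -0.7]
ft_force: [-0.0, -1.2, -1.0]
width: 0.0597
```

Run:
```python
from h import *
go(.611,.2735,.041,15.74)
c=cam("scene");t=cam("top")
crop(c,340,160,540,340,3.5,"e3")
crop(t,150,80,310,220,5,"e4")
```

```text
t 6.2 pos [0.6099 0.2726 0.128 ] yaw 15.76 j7 -0.11 w 0.0597 F [-0.  -1.2 -1. ]
level rot tool deg [ 0.06 -0.   -0.05] turn about tool y deg 0.02 (alt 0.02 )
shift in present axes mm [ 1.4 87.   0.6] after turn [ 1.4 87.   0.6] world [  1.1   0.9 -87. ]
```

View pics/e3.png

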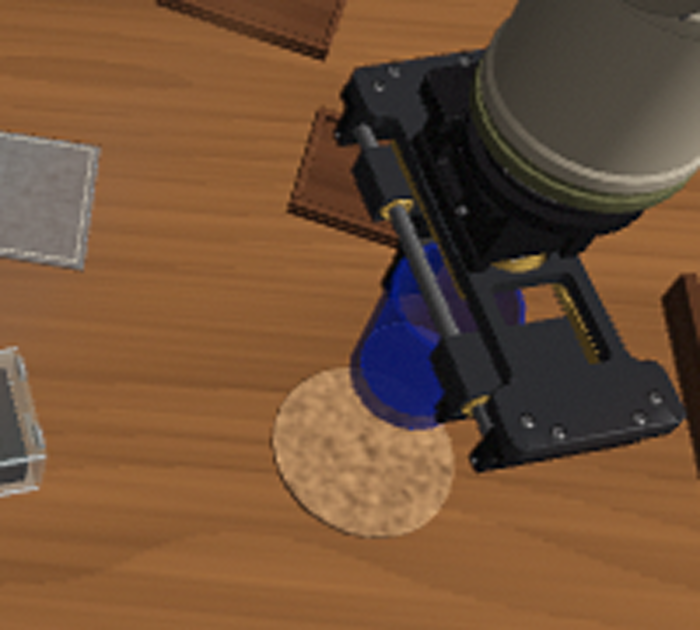

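View pics/e4.png

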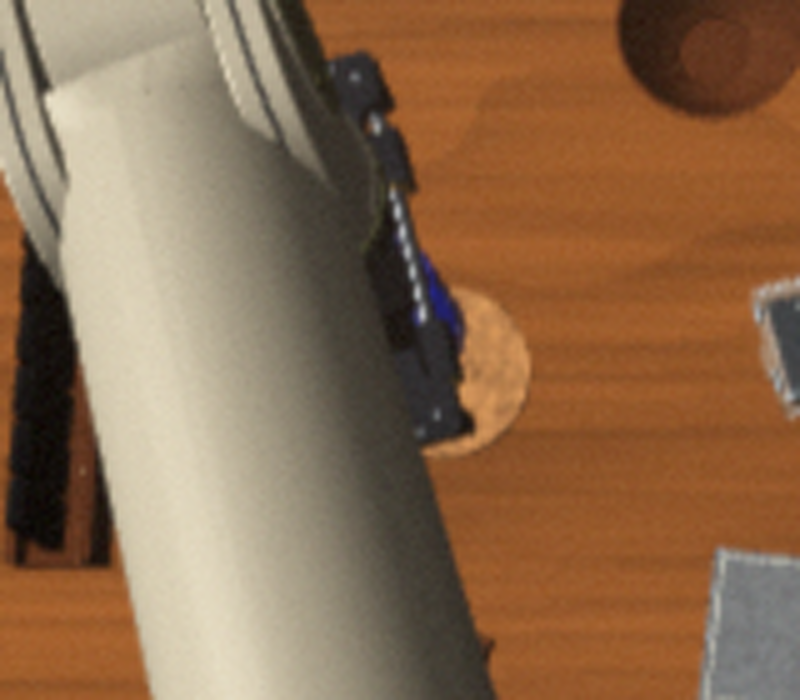

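>>> arm_command(targets=[[[0.001,0.005,0.0005,0,0,0],[0,0.009,0,0,0,0],[0,0.01,0,0,0,0],[0,0.01,0,0,0,0],[0,0.01,0,0,0,0],[0,0.01,0,0,0,0],[0,0.009,0,0,0,0],[0,0.008,0,0,0,0],[0,0.006,0,0,0,0],[0,0.004,0,0,0,0],[0,0.002,0,0,0,0],[0,0,0,0,0,0]]])

```text
time: 7.3
ee_pos: [0.6107, 0.2742, 0.0453]
eef_rot: [0.7, 0.097, -0.097, -0.7]
ft_force: [-0.8, 0.8, -2.1]
width: 0.0596
```

Run:
```python
from h import *
go(.611,.2735,.038,15.74)
c=cam("scene")
crop(c,340,160,540,340,3.5,"e5")
```

```text
t 7.3 pos [0.6107 0.2742 0.0453] yaw 15.77 j7 -0.09 w 0.0596 F [-0.8  0.8 -2.1]
level rot tool deg [ 0.    0.   -0.01] turn about tool y deg 0.03 (alt 0.03 )
shift in present axes mm [ 0.1  7.3 -0.8] after turn [ 0.1  7.3 -0.8] world [ 0.3 -0.7 -7.3]
```

View pics/e5.png

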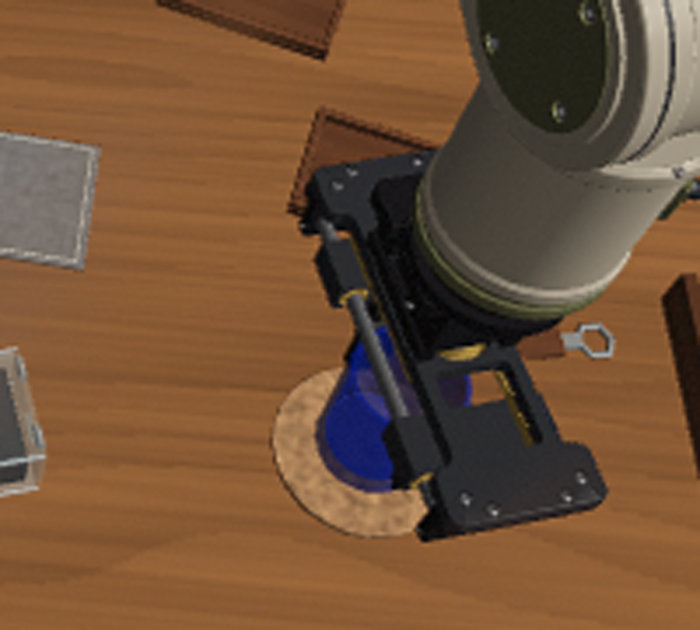

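>>> arm_command(targets=[[[0,0.002,-0.0005,0,0,0],[0,0.0015,0,0,0,0],[0,0.001,0,0,0,0],[0,0.001,0,0,0,0],[0,0.001,0,0,0,0],[0,0,0,0,0,0],[0,0,0,0,0,0]]])

```text
time: 7.93
ee_pos: [0.6108, 0.2738, 0.039]
eef_rot: [-0.7, -0.097, 0.097, 0.7]
ft_force: [-0.2, 0.6, -2.6]
width: 0.0594
```

>>> arm_command(targets=[[[0,0.0005,0,0,0,0],[0,0,0,0,0,0]]])

```text
time: 8.1
ee_pos: [0.6108, 0.2737, 0.0385]
eef_rot: [-0.7, -0.097, 0.097, 0.7]
ft_force: [0.4, -0.2, -1.6]
width: 0.0595
```

>>> arm_command(targets=[[[0,0.0005,0,0,0,0],[0,0,0,0,0,0],[0,0,0,0,0,0]]])

```text
time: 8.35
ee_pos: [0.6109, 0.2738, 0.0381]
eef_rot: [-0.7, -0.097, 0.097, 0.7]
ft_force: [-0.3, 0.4, -1.8]
width: 0.0597
```

>>> arm_command(targets=[[[0,0.0005,0,0,0,0],[0,0,0,0,0,0],[0,0,0,0,0,0]]])

```text
time: 8.6
ee_pos: [0.6109, 0.2738, 0.0378]
eef_rot: [-0.7, -0.097, 0.097, 0.7]
ft_force: [-1.0, -0.5, 1.2]
width: 0.0596
```

>>> arm_command(targets=[[[0,0.0003,0,0,0,0],[0,0,0,0,0,0]]])

```text
time: 8.77
ee_pos: [0.6109, 0.2738, 0.0378]
eef_rot: [-0.7, -0.097, 0.097, 0.701]
ft_force: [-3.1, -1.2, 5.5]
width: 0.0598
```

>>> arm_command(targets=[[[0,0,0,0,0,0],[0,0,0,0,0,0],[0,0,0,0,0,0],[0,0,0,0,0,0],[0,0,0,0,0,0],[0,0,0,0,0,0]]], hand=1)

```text
time: 9.27
ee_pos: [0.6109, 0.2737, 0.0371]
eef_rot: [0.7, 0.097, -0.097, -0.7]
ft_force: [0.3, -0.1, 0.3]
width: 0.0853
```

Run:
```python
from h import *
go(.660,-.0612,.18,15.74)
c=cam("scene")
crop(c,340,160,540,340,3.5,"e6")
```

```text
t 9.27 pos [0.6109 0.2737 0.0371] yaw 15.78 j7 -0.09 w 0.0853 F [ 0.3 -0.1  0.3]
level rot tool deg [ 0. -0.  0.] turn about tool y deg 0.04 (alt 0.04 )
shift in present axes mm [ -43.8 -142.8 -335.7] after turn [ -43.6 -142.8 -335.7] world [  49.1 -334.9  142.9]
```

View pics/e6.png

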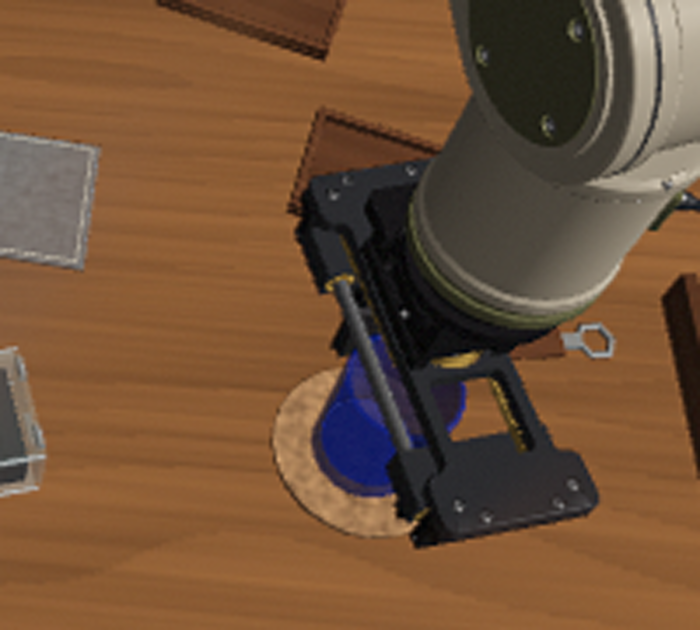

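>>> arm_command(targets=[[[0,-0.005,0,0,0,0],[0,-0.01,0,0,0,0],[0,-0.014,0,0,0,0],[0,-0.014,0,0,0,0],[0,-0.015,0,0,0,0],[0,-0.015,0,0,0,0],[0,-0.015,0,0,0,0],[0,-0.015,0,0,0,0],[-0.002,-0.015,-0.01,0,0,0],[-0.003,-0.015,-0.02,0,0,0],[-0.003,-0.01,-0.02,0,0,0],[-0.003,0,-0.025,0,0,0]]])

```text
time: 10.32
ee_pos: [0.6218, 0.1984, 0.1845]
eef_rot: [-0.7, -0.099, 0.096, 0.701]
ft_force: [0.5, 0.1, 0.7]
width: 0.0873
```

>>> arm_command(targets=[[[-0.0035,0,-0.028,0,0,0],[-0.0035,0,-0.028,0,0,0],[-0.0035,0,-0.028,0,0,0],[-0.0035,0,-0.028,0,0,0],[-0.0035,0,-0.028,0,0,0],[-0.0035,0,-0.028,0,0,0],[-0.0035,0,-0.028,0,0,0],[-0.0035,0,-0.028,0,0,0],[-0.003,0,-0.025,0,0,0],[-0.0015,0,-0.012,0,0,0],[0,0,0,0,0,0],[0,0,0,0,0,0]]])

```text
time: 11.32
ee_pos: [0.6603, -0.0615, 0.1809]
eef_rot: [-0.7, -0.097, 0.096, 0.701]
ft_force: [-0.3, 0.4, 1.2]
width: 0.087
```

Run:
```python
from h import *
go(.660,-.0612,.078,15.74)
c=cam("scene");t=cam("top")
crop(c,180,160,500,330,2.4,"f1")
crop(t,200,80,400,220,4,"f2")
```

```text
t 11.32 pos [ 0.6603 -0.0615  0.1809] yaw 15.72 j7 0.43 w 0.087 F [-0.3  0.4  1.2]
level rot tool deg [-0.02 -0.    0.04] turn about tool y deg -0.02 (alt -0.02 )
shift in present axes mm [ -0.3 102.9   0.3] after turn [ -0.3 102.9   0.3] world [  -0.3    0.3 -102.9]
```

View pics/f1.png

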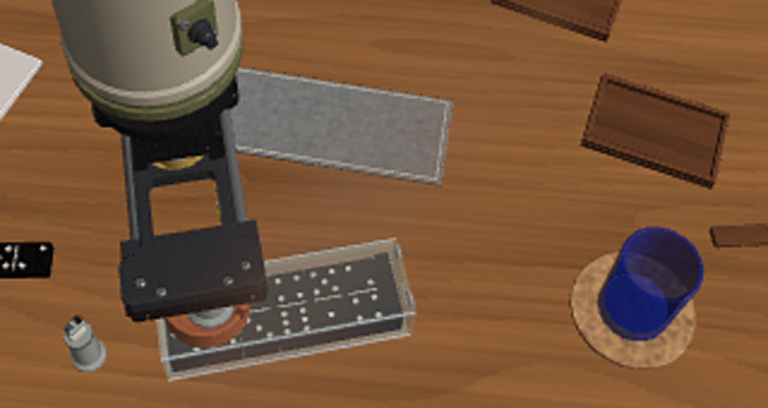

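View pics/f2.png

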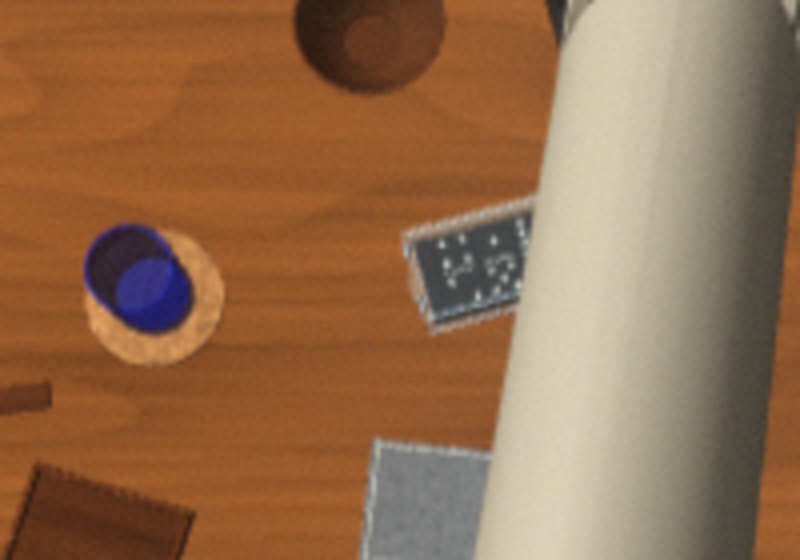

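>>> arm_command(targets=[[[0,0.006,0,0,0,0],[0,0.011,0,0,0,0],[0,0.011,0,0,0,0],[0,0.011,0,0,0,0],[0,0.011,0,0,0,0],[0,0.011,0,0,0,0],[0,0.011,0,0,0,0],[0,0.011,0,0,0,0],[0,0.009,0,0,0,0],[0,0.006,0,0,0,0],[0,0.002,0,0,0,0],[0,0,0,0,0,0]]])

```text
time: 12.42
ee_pos: [0.6602, -0.0614, 0.0797]
eef_rot: [-0.7, -0.097, 0.097, 0.7]
ft_force: [-0.2, -0.9, 0.8]
width: 0.0871
```

Run:
```python
from h import *
go(.660,-.0612,.080,15.74)
c=cam("scene");t=cam("top")
crop(c,180,200,340,330,4.5,"f3")
```

```text
t 12.42 pos [ 0.6602 -0.0614  0.0797] yaw 15.77 j7 0.46 w 0.0871 F [-0.2 -0.9  0.8]
level rot tool deg [-0.01 -0.   -0.03] turn about tool y deg 0.03 (alt 0.03 )
shift in present axes mm [-0.1 -0.3  0.3] after turn [-0.1 -0.3  0.3] world [-0.2  0.2  0.3]
```

View pics/f3.png

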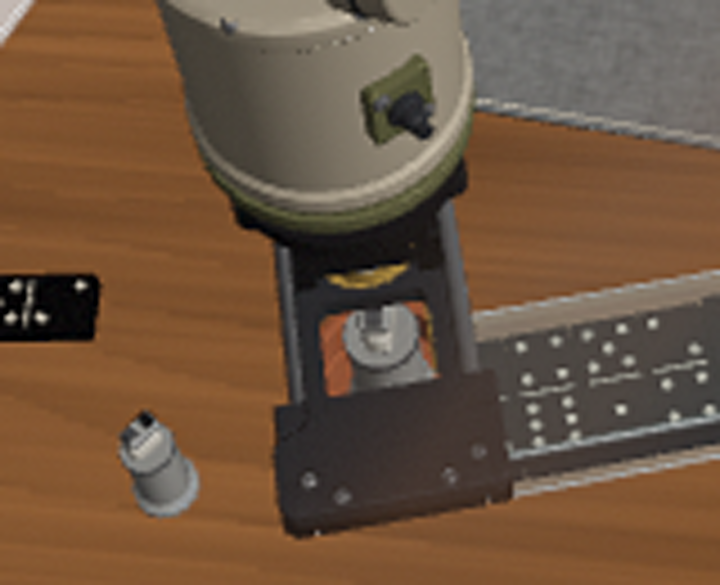

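>>> arm_command(targets=[[[0,0,0,0,0,0],[0,0,0,0,0,0],[0,0,0,0,0,0],[0,0,0,0,0,0],[0,0,0,0,0,0],[0,0,0,0,0,0],[0,0,0,0,0,0],[0,0,0,0,0,0],[0,0,0,0,0,0],[0,0,0,0,0,0]]], hand=0, grip_force=25)

```text
time: 13.35
ee_pos: [0.6604, -0.0614, 0.0802]
eef_rot: [-0.7, -0.097, 0.097, 0.7]
ft_force: [-0.6, -0.6, 0.9]
width: 0.0283
```

>>> arm_command(targets=[[[0,0,0,0,0,0],[0,0,0,0,0,0],[0,0,0,0,0,0]]])

```text
time: 13.6
ee_pos: [0.6603, -0.0614, 0.0802]
eef_rot: [-0.7, -0.097, 0.097, 0.7]
ft_force: [-0.3, 0.5, -0.5]
width: 0.0274
```

>>> arm_command(targets=[[[0,-0.002,0,0,0,0],[0,-0.004,0,0,0,0],[0,-0.006,0,0,0,0],[0,-0.01,0,0,0,0],[0,-0.012,0,0,0,0],[0,-0.012,0,0,0,0],[0,-0.012,0,0,0,0],[0,-0.006,0,0,0,0],[0,-0.002,0,0,0,0]]])

```text
time: 14.35
ee_pos: [0.6612, -0.0615, 0.1483]
eef_rot: [0.7, 0.098, -0.096, -0.7]
ft_force: [-0.2, 0.9, -0.4]
width: 0.0275
```

Run:
```python
from h import *
go(.4366,.306,.1,15.74)
go(.4366,.306,.1,35)
c=cam("scene");crop(c,180,160,420,330,3.3,"f4")
```

```text
t 14.35 pos [ 0.6612 -0.0615  0.1483] yaw 15.78 j7 0.44 w 0.0275 F [-0.2  0.9 -0.4]
level rot tool deg [0.03 0.   0.15] turn about tool y deg 0.04 (alt 0.04 )
shift in present axes mm [-116.3   47.8  414.8] after turn [-116.6   47.8  414.7] world [-224.6  367.5  -48.3]
t 14.35 pos [ 0.6612 -0.0615  0.1483] yaw 15.78 j7 0.44 w 0.0275 F [-0.2  0.9 -0.4]
level rot tool deg [0.03 0.   0.15] turn about tool y deg -19.22 (alt -19.22 )
shift in present axes mm [-116.3   47.8  414.8] after turn [ 26.7  48.2 429.9] world [-224.6  367.5  -48.3]
```

View pics/f4.png

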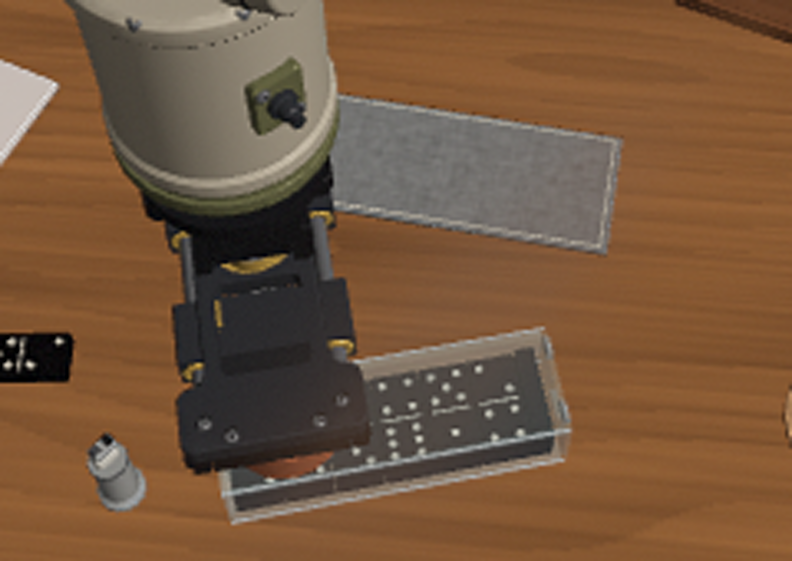

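>>> arm_command(targets=[[[-0.0017,0,0.006,0,0,0],[-0.0034,0,0.012,0,0,0],[-0.005,0,0.018,0,0,0],[-0.006,0,0.022,0,0,0],[-0.0067,0,0.024,0,0,0],[-0.0067,0,0.024,0,0,0],[-0.0067,0,0.024,0,0,0],[-0.0067,0,0.024,0,0,0],[-0.0067,0,0.024,0,0,0],[-0.0067,0,0.024,0,0,0],[-0.0067,0,0.024,0,0,0],[-0.0067,0,0.024,0,0,0]]])

```text
time: 15.4
ee_pos: [0.5232, 0.162, 0.1456]
eef_rot: [-0.7, -0.097, 0.098, 0.7]
ft_force: [-0.9, 0.0, -2.3]
width: 0.0275
```

>>> arm_command(targets=[[[-0.0067,0,0.024,0,0,0],[-0.0067,0,0.024,0,0,0],[-0.0067,0,0.024,0,0,0],[-0.0067,0.002,0.024,0,0,0],[-0.0062,0.004,0.022,0,0,0],[-0.005,0.006,0.018,0,0,0],[-0.004,0.008,0.014,0,0,0],[-0.0025,0.008,0.009,0,0,0],[-0.001,0.008,0.004,0,0,0],[0,0.006,0,0,0,0],[0,0.003,0,0,0,0],[0,0,0,0,0,0]]])

```text
time: 16.4
ee_pos: [0.4374, 0.3034, 0.1003]
eef_rot: [0.701, 0.096, -0.097, -0.7]
ft_force: [-0.7, -0.7, -0.0]
width: 0.0273
```

Run:
```python
from h import *
go(.4366,.306,.0325,15.74)
c=cam("scene");crop(c,360,120,540,260,4.3,"f5")
```

```text
t 16.4 pos [0.4374 0.3034 0.1003] yaw 15.7 j7 -0.37 w 0.0273 F [-0.7 -0.7 -0. ]
level rot tool deg [ 0.06 -0.   -0.07] turn about tool y deg -0.04 (alt -0.04 )
shift in present axes mm [ 0.1 67.8  2.8] after turn [ 0.1 67.8  2.8] world [ -0.8   2.6 -67.8]
```

View pics/f5.png

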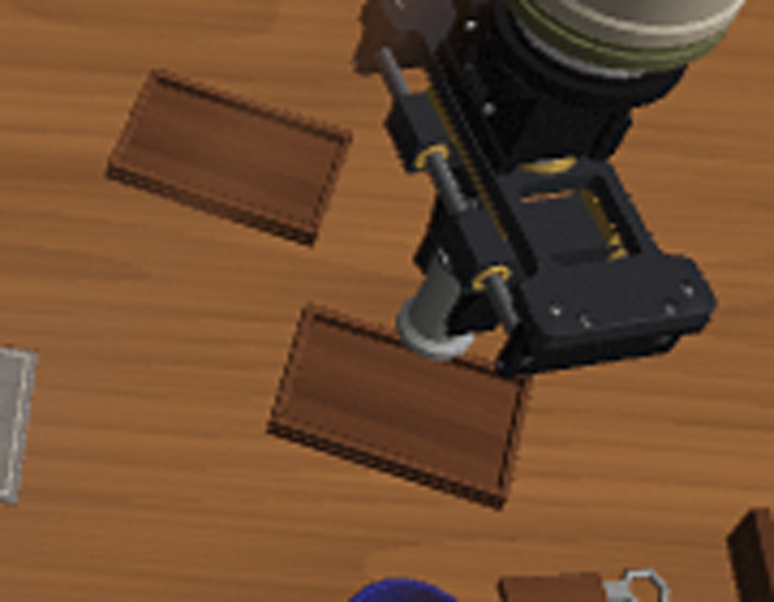

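>>> arm_command(targets=[[[0,0.004,0.001,0,0,0],[0,0.007,0.001,0,0,0],[0,0.008,0.0005,0,0,0],[0,0.008,0,0,0,0],[0,0.008,0,0,0,0],[0,0.008,0,0,0,0],[0,0.007,0,0,0,0],[0,0.006,0,0,0,0],[0,0.004,0,0,0,0],[0,0.002,0,0,0,0],[0,0,0,0,0,0],[0,0,0,0,0,0]]])

```text
time: 17.45
ee_pos: [0.4367, 0.3072, 0.0394]
eef_rot: [-0.7, -0.097, 0.097, 0.701]
ft_force: [-0.0, 0.7, -1.6]
width: 0.0271
```

Run:
```python
from h import *
go(.4366,.306,.0325,15.74)
c=cam("scene");crop(c,360,120,540,260,4.3,"f6")
X=np.array([.4366,.306,.005]);a=np.linspace(0,2*np.pi,40)
im=cv2.resize(c["pixels"][120:260,360:540],None,fx=4.3,fy=4.3,interpolation=cv2.INTER_CUBIC)
p=readout.read_state()["ee_pos"];z=p[2]-.0272
q=proj(c,np.c_[p[0]+.018*np.cos(a),p[1]+.018*np.sin(a),z+0*a])
cv2.polylines(im,[np.int32((q+.5-[360,120])*4.3)],True,(0,255,255),1)
cv2.imwrite("pics/f6.png",im)
```

```text
t 17.45 pos [0.4367 0.3072 0.0394] yaw 15.77 j7 -0.36 w 0.0271 F [-0.   0.7 -1.6]
level rot tool deg [-0.01  0.    0.02] turn about tool y deg 0.03 (alt 0.03 )
shift in present axes mm [-0.4  6.9 -1.2] after turn [-0.4  6.9 -1.2] world [-0.1 -1.2 -6.9]
```

View pics/f6.png

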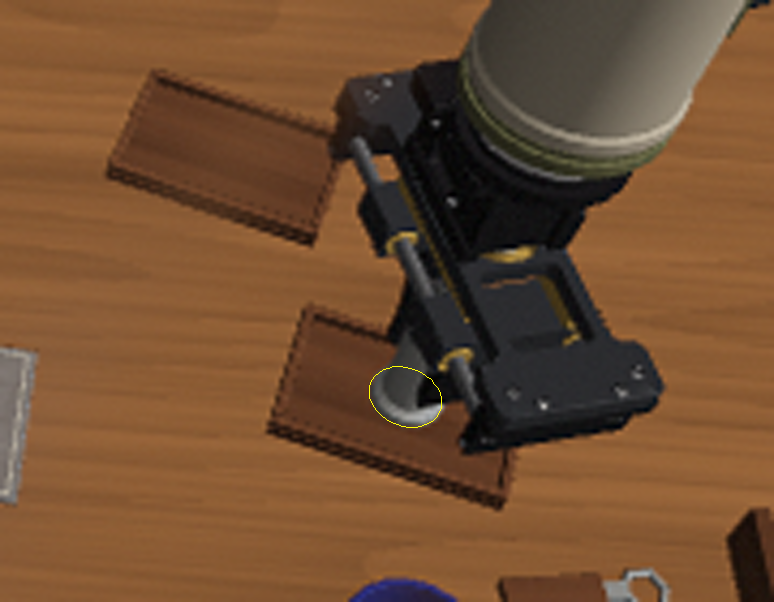

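>>> arm_command(targets=[[[0,0.0015,-0.001,0,0,0],[0,0.0015,0,0,0,0],[0,0.001,0,0,0,0],[0,0.001,0,0,0,0],[0,0.001,0,0,0,0],[0,0,0,0,0,0],[0,0,0,0,0,0]]])

```text
time: 18.08
ee_pos: [0.4367, 0.3062, 0.0332]
eef_rot: [-0.7, -0.097, 0.097, 0.7]
ft_force: [-0.4, -1.0, -0.9]
width: 0.0275
```

>>> arm_command(targets=[[[0,0.0005,0,0,0,0],[0,0,0,0,0,0],[0,0,0,0,0,0]]])

```text
time: 18.33
ee_pos: [0.4368, 0.3062, 0.0328]
eef_rot: [-0.7, -0.097, 0.097, 0.7]
ft_force: [-0.8, 0.0, -2.0]
width: 0.0273
```

>>> arm_command(targets=[[[0,0.0005,0,0,0,0],[0,0,0,0,0,0],[0,0,0,0,0,0]]])

```text
time: 18.58
ee_pos: [0.4368, 0.3062, 0.0322]
eef_rot: [-0.7, -0.097, 0.097, 0.7]
ft_force: [0.8, 0.7, -1.5]
width: 0.0274
```

>>> arm_command(targets=[[[0,0.0003,0,0,0,0],[0,0,0,0,0,0],[0,0,0,0,0,0]]])

```text
time: 18.83
ee_pos: [0.4368, 0.3062, 0.0321]
eef_rot: [-0.7, -0.097, 0.097, 0.7]
ft_force: [-1.1, -0.9, 2.6]
width: 0.0273
```

>>> arm_command(targets=[[[0,0.0003,0,0,0,0],[0,0,0,0,0,0],[0,0,0,0,0,0]]])

```text
time: 19.08
ee_pos: [0.4368, 0.3062, 0.0321]
eef_rot: [-0.7, -0.097, 0.097, 0.7]
ft_force: [-2.2, -2.0, 6.1]
width: 0.0272
```

Contact; release.

>>> arm_command(targets=[[[0,0,0,0,0,0],[0,0,0,0,0,0],[0,0,0,0,0,0],[0,0,0,0,0,0],[0,0,0,0,0,0],[0,0,0,0,0,0],[0,0,0,0,0,0],[0,0,0,0,0,0],[0,0,0,0,0,0]]], hand=1)

```text
time: 19.83
ee_pos: [0.4368, 0.3062, 0.0317]
eef_rot: [-0.7, -0.097, 0.097, 0.7]
ft_force: [-0.3, -0.1, 0.2]
width: 0.0793
```

>>> arm_command(targets=[[[0,-0.004,0,0,0,0],[0,-0.01,0,0,0,0],[0,-0.014,0,0,0,0],[0,-0.015,0,0,0,0],[0,-0.015,0,0,0,0],[0,-0.015,0,0,0,0],[0,-0.015,0,0,0,0],[0,-0.015,0,0,0,0],[0,-0.012,0,0,0,0],[0,-0.005,0,0,0,0]]])

```text
time: 20.67
ee_pos: [0.4375, 0.3067, 0.1542]
eef_rot: [-0.7, -0.098, 0.096, 0.701]
ft_force: [-0.3, 0.1, 0.6]
width: 0.0869
```

Run:
```python
from h import *
go(.659,-.0622,.13,15.74)
t=cam("top","g0");c=cam("scene");crop(t,290,110,450,180,5,"g1"); crop(c,140,120,500,330,2.2,"g2")
```

```text
t 20.67 pos [0.4375 0.3067 0.1542] yaw 15.77 j7 -0.39 w 0.0869 F [-0.3  0.1  0.6]
level rot tool deg [-0.09 -0.    0.16] turn about tool y deg 0.03 (alt 0.03 )
shift in present axes mm [ 112.8   23.9 -415.2] after turn [ 113.    23.9 -415.2] world [ 221.5 -368.9  -24.2]
```

View pics/g1.png

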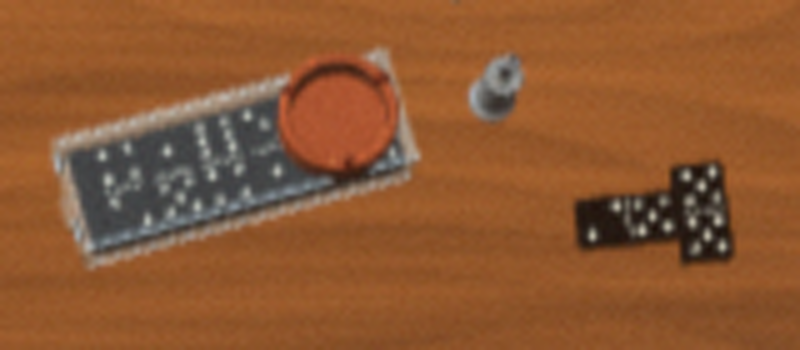

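View pics/g2.png

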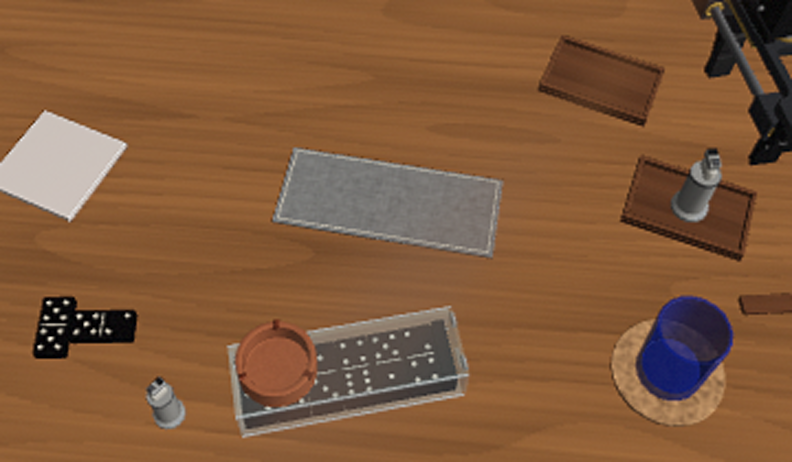

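```bash
cat > ash.py <<'E'
from h import *
from scipy.optimize import least_squares
def hullmask(cm,x,y,z0,shape,s,off):
    a=np.linspace(0,2*np.pi,80);pts=[np.c_[x+.033*np.cos(a),y+.033*np.sin(a),z0+h+0*a] for h in(0,.028)]
    q=(proj(cm,np.vstack(pts))+.5-off)*s
    return cv2.convexHull(np.float32(q))
def fit(cm,box,z0,x0):
    u0,v0,u1,v1=box;s=8
    im=cv2.resize(cm["pixels"][v0:v1,u0:u1],None,fx=s,fy=s,interpolation=cv2.INTER_CUBIC)
    im=cv2.GaussianBlur(im,(0,0),3).astype(float)
    d=(im[:,:,2]-im[:,:,1])/(im[:,:,2]+1)   # redness
    m=np.uint8(d>.53)*255
    m=cv2.morphologyEx(m,cv2.MORPH_OPEN,np.ones((15,15)));m=cv2.morphologyEx(m,cv2.MORPH_CLOSE,np.ones((15,15)))
    cn=cv2.convexHull(max(cv2.findContours(m,0,cv2.CHAIN_APPROX_NONE)[0],key=cv2.contourArea))
    cen=lambda k:(lambda M:np.array([M['m10']/M['m00'],M['m01']/M['m00']]))(cv2.moments(k))
    f=lambda p:cen(hullmask(cm,*p,z0,im.shape,s,[u0,v0]))-cen(cn)
    r=least_squares(f,x0,diff_step=1e-4)
    h=hullmask(cm,*r.x,z0,im.shape,s,[u0,v0])
    print(r.x.round(4),"area seg/model",cv2.contourArea(cn)/cv2.contourArea(h))
    o=np.uint8(im);cv2.polylines(o,[np.int32(h)],True,(0,255,255),1);cv2.polylines(o,[cn],True,(0,255,0),1)
    return r.x,o
E
python3 - <<'E'
from ash import *
t=cam("top");c=cam("scene")
_,a=fit(t,(340,115,378,150),.046,[.66,-.062])
_,b=fit(c,(240,255,295,310),.046,[.66,-.062])
a=cv2.resize(a,(304*1,280));cv2.imwrite("pics/g3.png",np.hstack([cv2.resize(a,(380,350)),cv2.resize(b,(350,350))]))
E
```

```text
Traceback (most recent call last):
  File "ash.py", line 14, in fit
    cn=cv2.convexHull(max(cv2.findContours(m,0,cv2.CHAIN_APPROX_NONE)[0],key=cv2.contourArea))
                      ~~~^^^^^^^^^^^^^^^^^^^^^^^^^^^^^^^^^^^^^^^^^^^^^^^^^^^^^^^^^^^^^^^^^^^^
ValueError: max() iterable argument is empty
```

```bash
sed -i "s/    m=np.uint8(d>.53)\*255/    th,m=cv2.threshold(np.uint8(np.clip(d,0,1)*255),0,255,cv2.THRESH_OTSU);print('th',th\/255,d.max())/" ash.py
python3 - <<'E'
from ash import *
t=cam("top");c=cam("scene")
_,a=fit(t,(340,115,378,150),.046,[.66,-.062])
_,b=fit(c,(240,255,295,310),.046,[.66,-.062])
a=cv2.resize(a,(304*1,280));cv2.imwrite("pics/g3.png",np.hstack([cv2.resize(a,(380,350)),cv2.resize(b,(350,350))]))
E
```

```text
th 0.25882352941176473 0.5769230769230769
[ 0.6663 -0.0726] area seg/model 2.242107629376429
th 0.23529411764705882 0.6067415730337079
[ 0.6471 -0.0688] area seg/model 2.0726396751342295
```

View pics/g3.png

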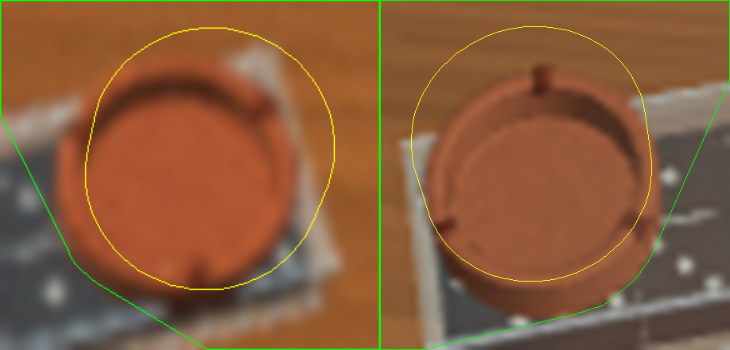

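Run:
```python
from ash import *
t=cam("top");c=cam("scene")
def fitb(cm,off,s,bb,z0):
    def f(p):
        h=hullmask(cm,*p,z0,None,s,off)[:,0];return np.r_[h.min(0),h.max(0)]-bb
    r=least_squares(f,[.66,-.062],diff_step=1e-4);print(r.x.round(4),f(r.x).round(1))
fitb(t,[340,115],10,np.array([57,62,298,296]),.046)
fitb(c,[240,255],350/55,np.array([428-380,70,660-380,320]),.046)
```

```text
[ 0.6605 -0.0637] [ -3.7 -13.8   3.6  13.9]
[ 0.6591 -0.0633] [-5.1 -4.2  5.3  3.6]
```

>>> arm_command(targets=[[[0.004,0,-0.015,0,0,0],[0.007,0,-0.026,0,0,0],[0.0075,0,-0.028,0,0,0],[0.0075,0,-0.028,0,0,0],[0.0075,0,-0.028,0,0,0],[0.0075,0,-0.028,0,0,0],[0.0075,0,-0.028,0,0,0],[0.0075,0,-0.028,0,0,0],[0.0075,0,-0.028,0,0,0],[0.0075,0,-0.028,0,0,0],[0.0075,0,-0.028,0,0,0],[0.0075,0,-0.028,0,0,0]]])

```text
time: 22.07
ee_pos: [0.6072, 0.0194, 0.1511]
eef_rot: [0.7, 0.097, -0.097, -0.7]
ft_force: [0.9, -0.4, 0.4]
width: 0.0871
```

>>> arm_command(targets=[[[0.0075,0,-0.028,0,0,0],[0.0075,0.002,-0.028,0,0,0],[0.006,0.004,-0.022,0,0,0],[0.004,0.006,-0.012,0,0,0],[0.0005,0.006,-0.003,0,0,0],[0,0.004,0,0,0,0],[0,0.002,0,0,0,0],[0,0,0,0,0,0]]])

```text
time: 22.73
ee_pos: [0.656, -0.0598, 0.1268]
eef_rot: [-0.7, -0.097, 0.098, 0.701]
ft_force: [0.5, 0.0, 0.7]
width: 0.0873
```

Run:
```python
from h import *
go(.66,-.0635,.05,15.74)
```

```text
t 22.73 pos [ 0.656  -0.0598  0.1268] yaw 15.9 j7 0.45 w 0.0873 F [0.5 0.  0.7]
level rot tool deg [-0.08 -0.   -0.06] turn about tool y deg 0.16 (alt 0.16 )
shift in present axes mm [ 2.9 76.8 -4.8] after turn [ 3.  76.8 -4.8] world [  4.   -3.7 -76.8]
```

>>> arm_command(targets=[[[0.002,0.005,-0.003,0,0,0],[0.001,0.008,-0.001,0,0,0],[0,0.009,0,0,0,0],[0,0.009,0,0,0,0],[0,0.009,0,0,0,0],[0,0.009,0,0,0,0],[0,0.008,0,0,0,0],[0,0.006,0,0,0,0],[0,0.004,0,0,0,0],[0,0.002,0,0,0,0],[0,0,0,0,0,0],[0,0,0,0,0,0]]])

```text
time: 23.73
ee_pos: [0.6609, -0.065, 0.0589]
eef_rot: [0.7, 0.097, -0.097, -0.7]
ft_force: [0.4, 0.4, 0.4]
width: 0.0871
```

Run:
```python
from h import *
go(.66,-.0635,.05,15.74)
c=cam("scene");crop(c,180,200,340,330,4.5,"g4")
```

```text
t 23.73 pos [ 0.6609 -0.065   0.0589] yaw 15.78 j7 0.47 w 0.0871 F [0.4 0.4 0.4]
level rot tool deg [ 0.   -0.    0.03] turn about tool y deg 0.04 (alt 0.04 )
shift in present axes mm [-0.4  8.9  1.7] after turn [-0.4  8.9  1.7] world [-0.9  1.5 -8.9]
```

View pics/g4.png

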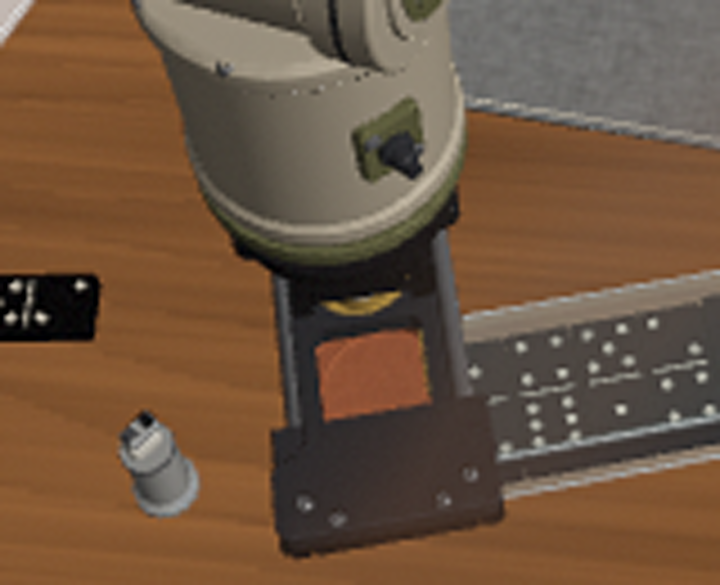

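>>> arm_command(targets=[[[0,0.003,0.001,0,0,0],[0,0.003,0.0005,0,0,0],[0,0.002,0,0,0,0],[0,0.001,0,0,0,0],[0,0,0,0,0,0],[0,0,0,0,0,0]]])

```text
time: 24.28
ee_pos: [0.6602, -0.0635, 0.0495]
eef_rot: [-0.7, -0.097, 0.097, 0.7]
ft_force: [-0.1, -0.2, -0.1]
width: 0.0871
```

>>> arm_command(targets=[[[0,0,0,0,0,0],[0,0,0,0,0,0],[0,0,0,0,0,0],[0,0,0,0,0,0],[0,0,0,0,0,0],[0,0,0,0,0,0],[0,0,0,0,0,0]]], hand=0, grip_force=25)

```text
time: 24.87
ee_pos: [0.6602, -0.0635, 0.0497]
eef_rot: [-0.7, -0.097, 0.097, 0.7]
ft_force: [0.0, -1.1, 1.0]
width: 0.0658
```

Run:
```python
from h import *
go(.66,-.0635,.05,15.74)
```

```text
t 24.87 pos [ 0.6602 -0.0635  0.0497] yaw 15.78 j7 0.48 w 0.0658 F [ 0.  -1.1  1. ]
level rot tool deg [-0.01  0.    0.  ] turn about tool y deg 0.04 (alt 0.04 )
shift in present axes mm [-0.2 -0.3  0.1] after turn [-0.2 -0.3  0.1] world [-0.2  0.   0.3]
```

>>> arm_command(targets=[[[0,-0.002,0,0,0,0],[0,-0.004,0,0,0,0],[0,-0.006,0,0,0,0],[0,-0.01,0,0,0,0],[0,-0.012,0,0,0,0],[0,-0.012,0,0,0,0],[0,-0.012,0,0,0,0],[0,-0.006,0,0,0,0],[0,-0.004,0,0,0,0],[0,-0.002,0,0,0,0],[0,0,0,0,0,0]]])

```text
time: 25.78
ee_pos: [0.6602, -0.0635, 0.1199]
eef_rot: [-0.7, -0.097, 0.097, 0.7]
ft_force: [-0.5, 0.0, -0.5]
width: 0.0661
```

Run:
```python
from h import *
go(.4452,-.323,.09,15.74)
c=cam("scene");crop(c,120,150,360,330,3.3,"g5")
```

```text
t 25.78 pos [ 0.6602 -0.0635  0.1199] yaw 15.78 j7 0.45 w 0.0661 F [-0.5  0.  -0.5]
level rot tool deg [-0.    0.    0.01] turn about tool y deg 0.04 (alt 0.04 )
shift in present axes mm [-277.5   29.8 -191.2] after turn [-277.4   29.8 -191.4] world [-215.  -259.5  -29.9]
```

View pics/g5.png

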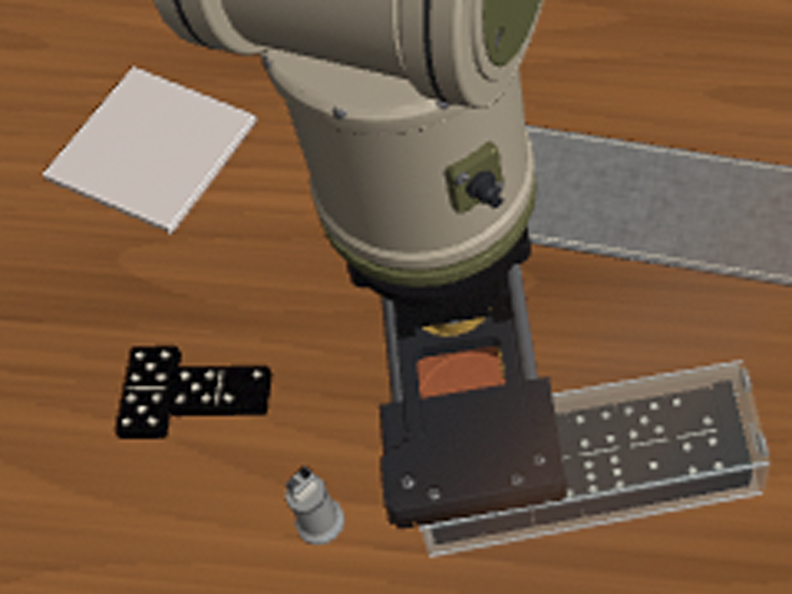

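>>> arm_command(targets=[[[-0.004,0,-0.003,0,0,0],[-0.009,0,-0.006,0,0,0],[-0.014,0,-0.0095,0,0,0],[-0.018,0,-0.0125,0,0,0],[-0.018,0,-0.0125,0,0,0],[-0.018,0,-0.0125,0,0,0],[-0.018,0,-0.0125,0,0,0],[-0.018,0,-0.0125,0,0,0],[-0.018,0,-0.0125,0,0,0],[-0.018,0,-0.0125,0,0,0],[-0.018,0,-0.0125,0,0,0],[-0.018,0,-0.0125,0,0,0]]])

```text
time: 26.83
ee_pos: [0.512, -0.2425, 0.1193]
eef_rot: [-0.7, -0.097, 0.097, 0.701]
ft_force: [-0.3, 0.8, -1.4]
width: 0.0659
```

>>> arm_command(targets=[[[-0.018,0,-0.0125,0,0,0],[-0.018,0,-0.0125,0,0,0],[-0.018,0.004,-0.0125,0,0,0],[-0.016,0.006,-0.011,0,0,0],[-0.01,0.008,-0.007,0,0,0],[-0.006,0.008,-0.004,0,0,0],[-0.002,0.006,-0.001,0,0,0],[0,0.003,0,0,0,0],[0,0,0,0,0,0],[0,0,0,0,0,0]]])

```text
time: 27.67
ee_pos: [0.4464, -0.3223, 0.0845]
eef_rot: [-0.7, -0.098, 0.098, 0.7]
ft_force: [0.2, -0.4, -1.2]
width: 0.0661
```

Run:
```python
from h import *
go(.4452,-.323,.012,15.74)
c=cam("scene");crop(c,100,100,340,280,3.3,"g6")
```

```text
t 27.67 pos [ 0.4464 -0.3223  0.0845] yaw 15.86 j7 0.98 w 0.0661 F [ 0.2 -0.4 -1.2]
level rot tool deg [-0.02 -0.    0.  ] turn about tool y deg 0.12 (alt 0.12 )
shift in present axes mm [-1.3 72.5 -0.4] after turn [-1.3 72.5 -0.4] world [ -1.2  -0.7 -72.5]
```

View pics/g6.png

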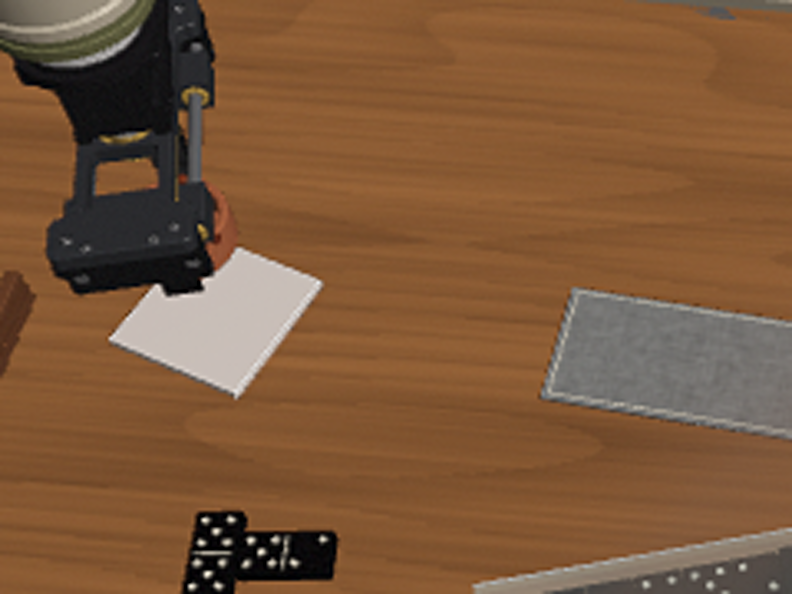

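>>> arm_command(targets=[[[-0.001,0.005,0,0,0,0],[0,0.008,0,0,0,0],[0,0.009,0,0,0,0],[0,0.009,0,0,0,0],[0,0.009,0,0,0,0],[0,0.009,0,0,0,0],[0,0.007,0,0,0,0],[0,0.005,0,0,0,0],[0,0.003,0,0,0,0],[0,0.001,0,0,0,0],[0,0,0,0,0,0],[0,0,0,0,0,0]]])

```text
time: 28.72
ee_pos: [0.445, -0.3235, 0.0199]
eef_rot: [0.7, 0.097, -0.097, -0.7]
ft_force: [0.3, 0.2, -1.1]
width: 0.0659
```

Run:
```python
from h import *
go(.4452,-.323,.012,15.74)
c=cam("scene");crop(c,100,100,260,260,4,"g7")
```

```text
t 28.72 pos [ 0.445  -0.3235  0.0199] yaw 15.78 j7 1.03 w 0.0659 F [ 0.3  0.2 -1.1]
level rot tool deg [0.02 0.   0.02] turn about tool y deg 0.04 (alt 0.04 )
shift in present axes mm [0.4 7.9 0.5] after turn [0.4 7.9 0.5] world [ 0.2  0.5 -7.9]
```

View pics/g7.png

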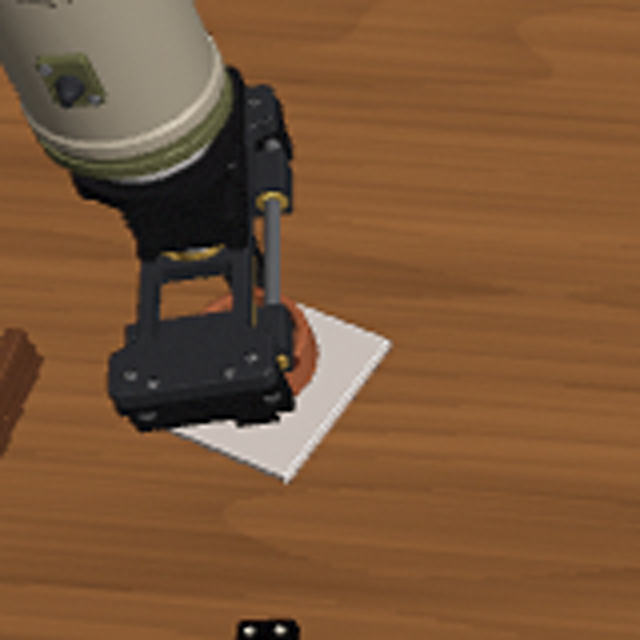

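>>> arm_command(targets=[[[0,0.002,0.0005,0,0,0],[0,0.002,0,0,0,0],[0,0.0015,0,0,0,0],[0,0.001,0,0,0,0],[0,0.0005,0,0,0,0],[0,0,0,0,0,0],[0,0,0,0,0,0]]])

```text
time: 29.35
ee_pos: [0.4446, -0.3229, 0.0126]
eef_rot: [-0.7, -0.097, 0.097, 0.7]
ft_force: [-0.2, 0.5, -1.7]
width: 0.066
```

>>> arm_command(targets=[[[0,0.0005,0,0,0,0],[0,0,0,0,0,0],[0,0,0,0,0,0]]])

```text
time: 29.6
ee_pos: [0.4446, -0.3229, 0.0121]
eef_rot: [-0.7, -0.097, 0.097, 0.7]
ft_force: [1.2, -0.2, -0.9]
width: 0.066
```

>>> arm_command(targets=[[[0,0.0003,0,0,0,0],[0,0,0,0,0,0],[0,0,0,0,0,0]]])

```text
time: 29.85
ee_pos: [0.4446, -0.3229, 0.0118]
eef_rot: [-0.7, -0.097, 0.097, 0.7]
ft_force: [-0.4, 0.2, -1.5]
width: 0.0661
```

>>> arm_command(targets=[[[0,0.0003,0,0,0,0],[0,0,0,0,0,0],[0,0,0,0,0,0]]])

```text
time: 30.1
ee_pos: [0.4447, -0.323, 0.0116]
eef_rot: [-0.7, -0.097, 0.097, 0.7]
ft_force: [-0.4, -0.7, 1.0]
width: 0.066
```

>>> arm_command(targets=[[[0,0.0003,0,0,0,0],[0,0,0,0,0,0],[0,0,0,0,0,0]]])

```text
time: 30.35
ee_pos: [0.4447, -0.3229, 0.0116]
eef_rot: [-0.7, -0.097, 0.097, 0.7]
ft_force: [-2.2, 2.7, 5.4]
width: 0.0661
```

Contact; release and lift.

>>> arm_command(targets=[[[0,0,0,0,0,0],[0,0,0,0,0,0],[0,0,0,0,0,0],[0,0,0,0,0,0],[0,0,0,0,0,0],[0,0,0,0,0,0],[0,0,0,0,0,0]]], hand=1)

```text
time: 30.93
ee_pos: [0.4446, -0.3229, 0.0112]
eef_rot: [-0.7, -0.097, 0.097, 0.7]
ft_force: [0.3, 0.2, 0.1]
width: 0.0869
```

>>> arm_command(targets=[[[0,-0.004,0,0,0,0],[0,-0.01,0,0,0,0],[0,-0.014,0,0,0,0],[0,-0.015,0,0,0,0],[0,-0.015,0,0,0,0],[0,-0.015,0,0,0,0],[0,-0.015,0,0,0,0],[0,-0.015,0,0,0,0],[0,-0.012,0,0,0,0],[0,-0.005,0,0,0,0]]])

```text
time: 31.77
ee_pos: [0.4453, -0.3235, 0.1336]
eef_rot: [0.701, 0.098, -0.096, -0.7]
ft_force: [0.9, -0.2, 0.7]
width: 0.0871
```

Run:
```python
from h import *
go(.6446,-.007,.13,15.74)
t=cam("top","h0");c=cam("scene","h9");crop(c,230,235,370,325,5.5,"h1");crop(t,290,110,390,175,8,"h2");crop(t,400,180,500,250,6,"h3")
```

```text
t 31.77 pos [ 0.4453 -0.3235  0.1336] yaw 15.77 j7 0.95 w 0.0871 F [ 0.9 -0.2  0.7]
level rot tool deg [ 0.1  -0.    0.13] turn about tool y deg 0.03 (alt 0.03 )
shift in present axes mm [277.8   3.8 250.5] after turn [277.7   3.8 250.6] world [199.3 316.5  -3.6]
```

View pics/h1.png

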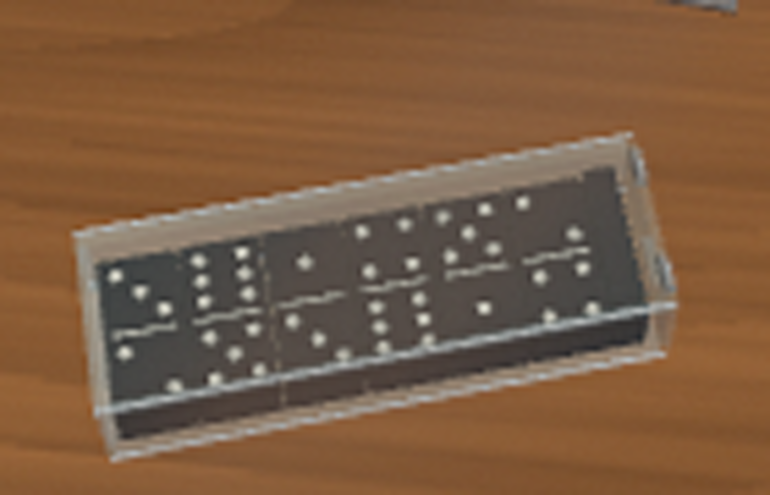

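View pics/h2.png

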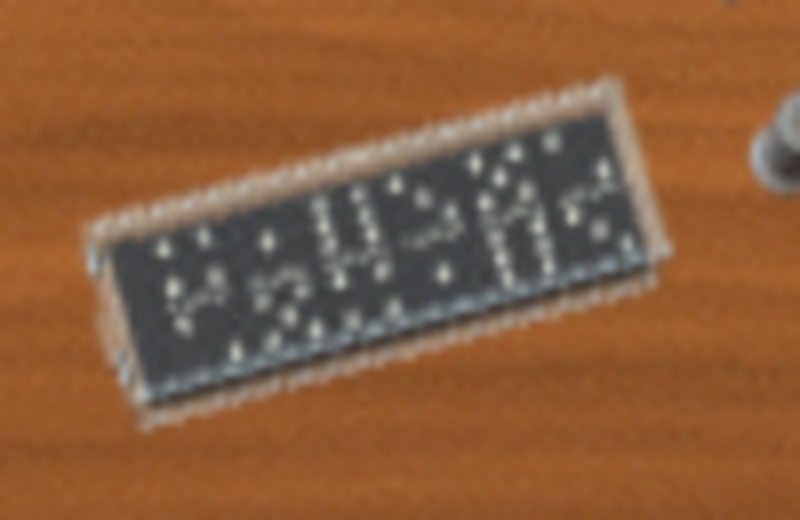

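View pics/h9.png

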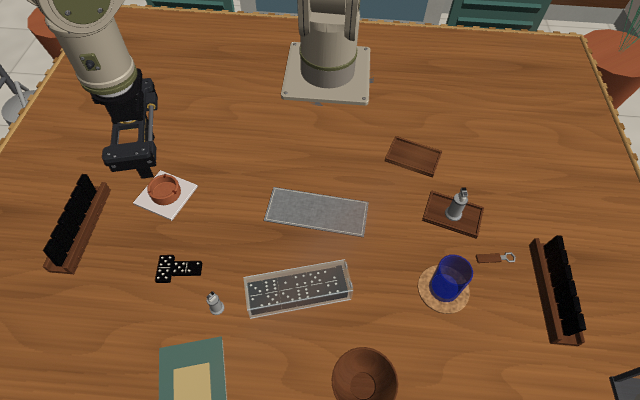

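```bash
cat > boxfit.py <<'E'
from h import *
from scipy.optimize import least_squares
corn=lambda x,y,a,z:np.array([x,y,z])+np.array([[sx*.032,sy*.0975,0] for sx,sy in((-1,-1),(-1,1),(1,1),(1,-1))])@Rot.from_euler('z',a).as_matrix().T
# idx0 (-x,-y) 1 (-x,+y) 2 (+x,+y) 3 (+x,-y)
def bf(cm,s,off,top,bot,x0,z0=0.):
    top=np.array([(k,*v) for k,v in top.items()],float);bot=np.array([(k,*v) for k,v in bot.items()],float)
    px=lambda T:T[:,1:]/s+off-.5
    def f(p):
        return np.r_[(proj(cm,corn(*p,z0+.046))[top[:,0].astype(int)]-px(top)).ravel(),(proj(cm,corn(*p,z0))[bot[:,0].astype(int)]-px(bot)).ravel()]
    r=least_squares(f,x0,loss='soft_l1');print(r.x[:2].round(4),np.degrees(r.x[2]).round(2),f(r.x).round(1));return r.x
E
python3 - <<'E'
from boxfit import *
t=cam("top");c=cam("scene")
a=bf(c,5.5,[230,235],{0:(78,232),1:(630,135),2:(675,303),3:(97,412)},{2:(662,353),3:(113,460)},[.6446,-.007,.27])
b=bf(t,8,[290,110],{2:(88,228),3:(617,82),0:(667,252),1:(145,395)},{0:(652,280),1:(147,425)},[.6446,-.007,.27])
m=(a+b)/2;print(m[:2].round(4),np.degrees(m[2]))
go(m[0],m[1],.06,np.degrees(m[2]))
E
```

```text
[ 0.6445 -0.0077] 16.29 [-1.   0.   0.7 -0.5  0.7 -0.1 -0.7  0.1  1.1  0.1 -0.6 -0. ]
[ 0.6449 -0.0088] 16.44 [-0.5 -0.2  0.7 -0.6  1.  -0.4 -1.5  0.7  1.1  0.2 -1.   0.3]
[ 0.6447 -0.0082] 16.363448017843563
t 31.97 pos [ 0.4444 -0.3227  0.1307] yaw 15.78 j7 0.95 w 0.0871 F [ 1.4  0.5 -0.1]
level rot tool deg [-0.03  0.   -0.02] turn about tool y deg -0.58 (alt -0.58 )
shift in present axes mm [278.3  70.7 248. ] after turn [280.8  70.7 245.2] world [200.3 314.4 -70.7]
```

>>> arm_command(targets=[[[0.01,0,0.009,0,-0.58,0],[0.018,0,0.016,0,0,0],[0.022,0,0.019,0,0,0],[0.022,0,0.019,0,0,0],[0.022,0,0.019,0,0,0],[0.022,0,0.019,0,0,0],[0.022,0,0.019,0,0,0],[0.022,0,0.019,0,0,0],[0.022,0,0.019,0,0,0],[0.022,0,0.019,0,0,0],[0.022,0,0.019,0,0,0],[0.022,0,0.019,0,0,0]]])

```text
time: 32.97
ee_pos: [0.6224, -0.0441, 0.1302]
eef_rot: [-0.7, -0.101, 0.102, 0.7]
ft_force: [0.6, -0.4, 0.6]
width: 0.0872
```

>>> arm_command(targets=[[[0.018,0.002,0.016,0,0,0],[0.011,0.006,0.01,0,0,0],[0.004,0.008,0.004,0,0,0],[0,0.008,0,0,0,0],[0,0.006,0,0,0,0],[0,0.003,0,0,0,0],[0,0,0,0,0,0],[0,0,0,0,0,0]]])

```text
time: 33.63
ee_pos: [0.645, -0.0101, 0.0983]
eef_rot: [0.7, 0.1, -0.1, -0.7]
ft_force: [-0.0, -0.3, 0.1]
width: 0.087
```

Run:
```python
from h import *
go(.6447,-.0082,.007,16.36)
c=cam("scene");crop(c,180,150,400,330,3.5,"i1")
```

```text
t 33.63 pos [ 0.645  -0.0101  0.0983] yaw 16.26 j7 0.37 w 0.087 F [-0.  -0.3  0.1]
level rot tool deg [ 0.01  0.   -0.01] turn about tool y deg -0.1 (alt -0.1 )
shift in present axes mm [ 0.2 91.3  1.9] after turn [ 0.2 91.3  1.9] world [ -0.3   1.9 -91.3]
```

View pics/i1.png

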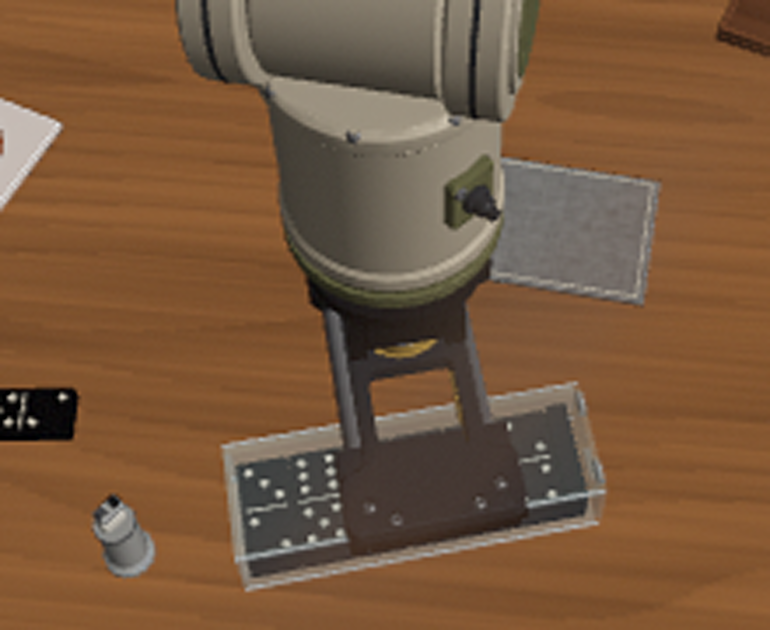

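>>> arm_command(targets=[[[0,0.006,0.001,0,-0.1,0],[0,0.01,0.0007,0,0,0],[0,0.01,0,0,0,0],[0,0.01,0,0,0,0],[0,0.01,0,0,0,0],[0,0.01,0,0,0,0],[0,0.009,0,0,0,0],[0,0.007,0,0,0,0],[0,0.005,0,0,0,0],[0,0.003,0,0,0,0],[0,0.001,0,0,0,0],[0,0,0,0,0,0]]])

```text
time: 34.68
ee_pos: [0.645, -0.0071, 0.0173]
eef_rot: [-0.7, -0.101, 0.101, 0.7]
ft_force: [0.1, 0.1, 0.7]
width: 0.0868
```

Run:
```python
from h import *
go(.6447,-.0082,.007,16.36)
```

```text
t 34.68 pos [ 0.645  -0.0071  0.0173] yaw 16.46 j7 0.39 w 0.0868 F [0.1 0.1 0.7]
level rot tool deg [-0.   -0.    0.01] turn about tool y deg 0.1 (alt 0.1 )
shift in present axes mm [-0.6 10.3 -1. ] after turn [-0.6 10.3 -1. ] world [ -0.3  -1.1 -10.3]
```

>>> arm_command(targets=[[[-0.0005,0.003,-0.001,0,0.1,0],[0,0.003,0,0,0,0],[0,0.0025,0,0,0,0],[0,0.001,0,0,0,0],[0,0,0,0,0,0],[0,0,0,0,0,0]]])

```text
time: 35.18
ee_pos: [0.6447, -0.0082, 0.0077]
eef_rot: [-0.7, -0.101, 0.101, 0.7]
ft_force: [-0.4, 0.5, -0.2]
width: 0.0873
```

>>> arm_command(targets=[[[0,0,0,0,0,0],[0,0,0,0,0,0],[0,0,0,0,0,0],[0,0,0,0,0,0],[0,0,0,0,0,0],[0,0,0,0,0,0],[0,0,0,0,0,0]]], hand=0, grip_force=50)

```text
time: 35.77
ee_pos: [0.6447, -0.0082, 0.0078]
eef_rot: [-0.7, -0.101, 0.101, 0.7]
ft_force: [-0.4, 0.2, 0.9]
width: 0.0636
```

Run:
```python
from h import *
go(.6447,-.0082,.007,16.36)
```

```text
t 35.77 pos [ 0.6447 -0.0082  0.0078] yaw 16.36 j7 0.4 w 0.0636 F [-0.4  0.2  0.9]
level rot tool deg [-0.    0.    0.01] turn about tool y deg 0.0 (alt 0.0 )
shift in present axes mm [-0.   0.8  0. ] after turn [-0.   0.8  0. ] world [-0.   0.  -0.8]
```

>>> arm_command(targets=[[[0,0,0,0,0,0],[0,-0.001,0,0,0,0],[0,-0.002,0,0,0,0],[0,-0.004,0,0,0,0],[0,-0.006,0,0,0,0],[0,-0.006,0,0,0,0],[0,-0.006,0,0,0,0],[0,-0.004,0,0,0,0],[0,-0.002,0,0,0,0],[0,-0.001,0,0,0,0],[0,0,0,0,0,0]]])

```text
time: 36.68
ee_pos: [0.6447, -0.0082, 0.0399]
eef_rot: [-0.7, -0.101, 0.101, 0.7]
ft_force: [0.1, 0.3, -4.9]
width: 0.0641
```

Run:
```python
from h import *
go(.4557,.0122,.04,-5.35)
print(readout.read_state()["torque"])
c=cam("scene");crop(c,180,150,400,330,3.5,"i2")
```

```text
t 36.68 pos [ 0.6447 -0.0082  0.0399] yaw 16.36 j7 0.39 w 0.0641 F [ 0.1  0.3 -4.9]
level rot tool deg [-0.01 -0.    0.01] turn about tool y deg 21.71 (alt 21.71 )
shift in present axes mm [-1.756e+02 -1.000e-01  7.280e+01] after turn [-1.901e+02 -1.000e-01  2.700e+00] world [-1.89e+02  2.04e+01  1.00e-01]
[-0.01805577  0.01530875 -0.01014349]
```

View pics/i2.png

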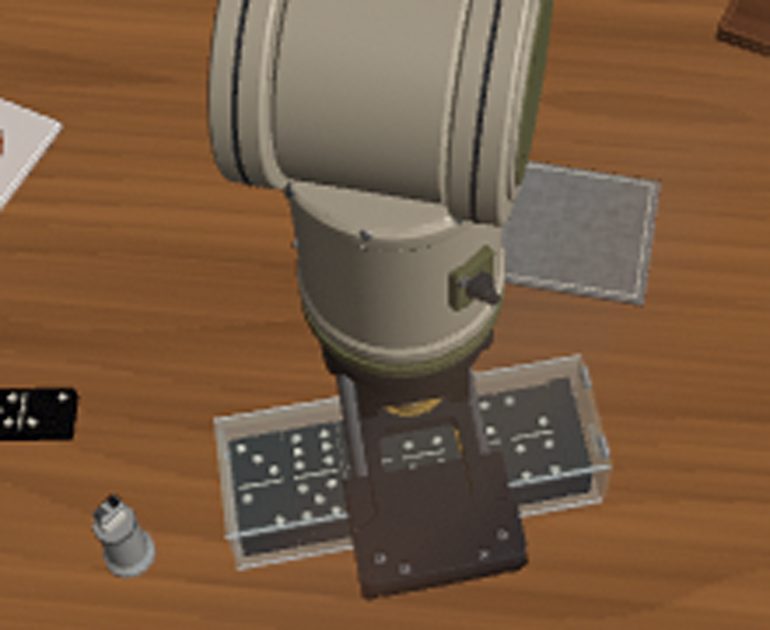

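>>> arm_command(targets=[[[0,0,0,0,1,0],[0,0,0,0,2,0],[0,0,0,0,3,0],[0,0,0,0,3.5,0],[0,0,0,0,3.5,0],[0,0,0,0,3.5,0],[0,0,0,0,2.5,0],[-0.002,0,0,0,1.7,0],[-0.005,0,0,0,1,0],[-0.008,0,0,0,0,0],[-0.012,0,0,0,0,0],[-0.014,0,0,0,0,0]]])

```text
time: 37.73
ee_pos: [0.603, -0.0046, 0.0395]
eef_rot: [0.706, -0.033, 0.033, -0.706]
ft_force: [0.1, -0.0, -4.6]
width: 0.0632
```

>>> arm_command(targets=[[[-0.016,0,0,0,0,0],[-0.018,0,0,0,0,0],[-0.018,0,0,0,0,0],[-0.018,0,0,0,0,0],[-0.018,0,0,0,0,0],[-0.017,0,0,0,0,0],[-0.014,0,0,0,0,0],[-0.01,0,0,0,0,0],[-0.007,0,0,0,0,0],[-0.004,0,0,0,0,0],[-0.002,0,0,0,0,0],[0,0,0,0,0,0]]])

```text
time: 38.73
ee_pos: [0.4626, 0.0087, 0.0399]
eef_rot: [-0.706, 0.033, -0.033, 0.706]
ft_force: [-0.6, -0.1, -5.5]
width: 0.0637
```

Run:
```python
from h import *
go(.4557,.0122,.0118,-5.35)
c=cam("scene");t=cam("top","j0");crop(c,220,130,420,290,3.8,"j1");crop(t,270,170,390,250,6,"j2")
```

```text
t 38.73 pos [0.4626 0.0087 0.0399] yaw -5.34 j7 -0.11 w 0.0637 F [-0.6 -0.1 -5.5]
level rot tool deg [-0.01 -0.    0.03] turn about tool y deg 0.01 (alt 0.01 )
shift in present axes mm [-7.2 28.1  2.9] after turn [-7.3 28.1  2.9] world [ -6.9   3.5 -28.1]
```

View pics/j1.png

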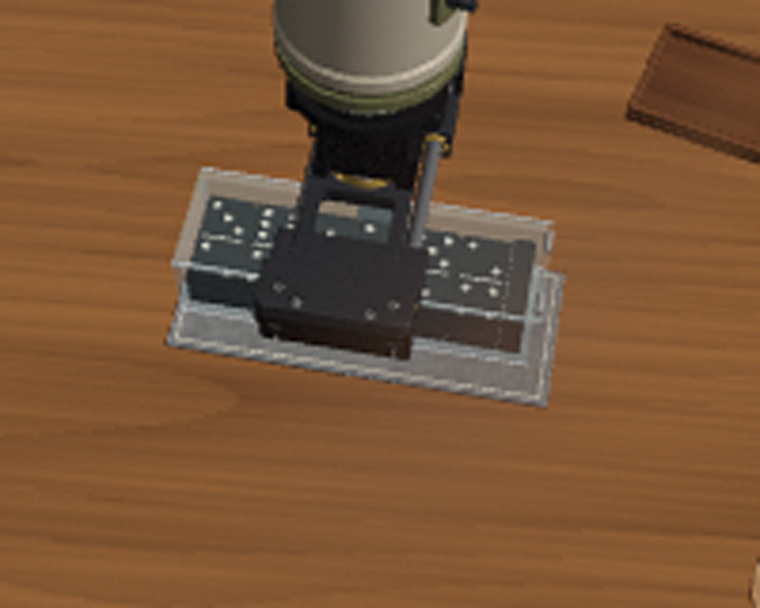

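View pics/j2.png

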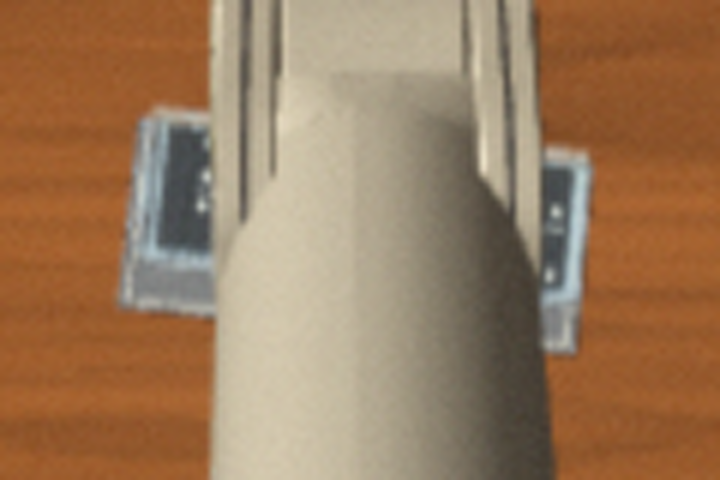

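>>> arm_command(targets=[[[-0.002,0,0.001,0,0,0],[-0.003,0.001,0.001,0,0,0],[-0.002,0.002,0.001,0,0,0],[0,0.004,0,0,0,0],[0,0.004,0,0,0,0],[0,0.004,0,0,0,0],[0,0.003,0,0,0,0],[0,0.002,0,0,0,0],[0,0.001,0,0,0,0],[0,0,0,0,0,0],[0,0,0,0,0,0]]])

```text
time: 39.75
ee_pos: [0.4559, 0.0122, 0.0188]
eef_rot: [-0.706, 0.033, -0.033, 0.706]
ft_force: [0.3, -0.3, -5.1]
width: 0.0636
```

Run:
```python
from h import *
go(.4557,.0122,.0118,-5.35)
c=cam("scene");crop(c,240,160,390,260,5.2,"j3")
```

```text
t 39.75 pos [0.4559 0.0122 0.0188] yaw -5.34 j7 -0.11 w 0.0636 F [ 0.3 -0.3 -5.1]
level rot tool deg [-0. -0.  0.] turn about tool y deg 0.01 (alt 0.01 )
shift in present axes mm [-0.2  7.  -0.1] after turn [-0.2  7.  -0.1] world [-0.2 -0.  -7. ]
```

View pics/j3.png

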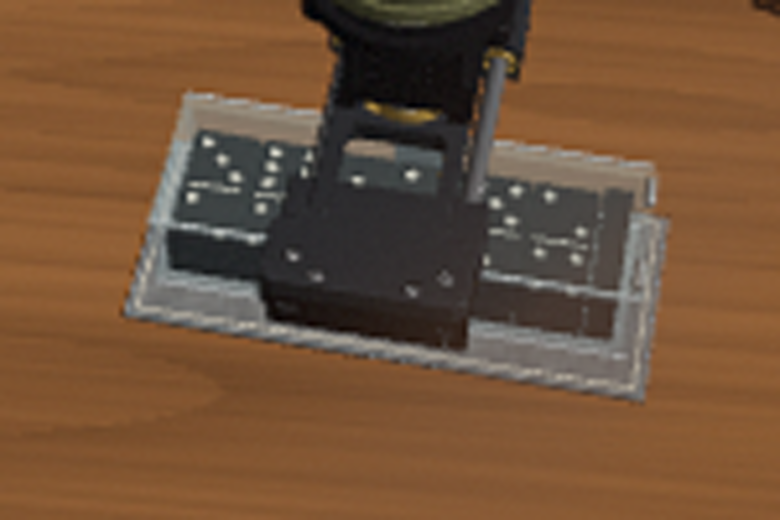

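Run:
```python
from boxfit import *
c=cam("scene");p=readout.read_state()["ee_pos"]
im=cv2.resize(c["pixels"][160:260,240:390],None,fx=5.2,fy=5.2,interpolation=cv2.INTER_CUBIC)
z=p[2]-.0078
for X,col in((corn(p[0],p[1],np.radians(-5.34),z),(0,0,255)),(corn(p[0],p[1],np.radians(-5.34),z+.046),(0,255,255))):
    cv2.polylines(im,[np.int32((proj(c,X)+.5-[240,160])*5.2)],True,col,1)
M=np.array([.4557,.0122,.004])+np.array([[sx*.045,sy*.108,0] for sx,sy in((-1,-1),(-1,1),(1,1),(1,-1))])@Rot.from_euler('z',np.radians(-5.35)).as_matrix().T
cv2.polylines(im,[np.int32((proj(c,M)+.5-[240,160])*5.2)],True,(0,255,0),1)
cv2.imwrite("pics/j4.png",im)
```

```text
(no output)
```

View pics/j4.png

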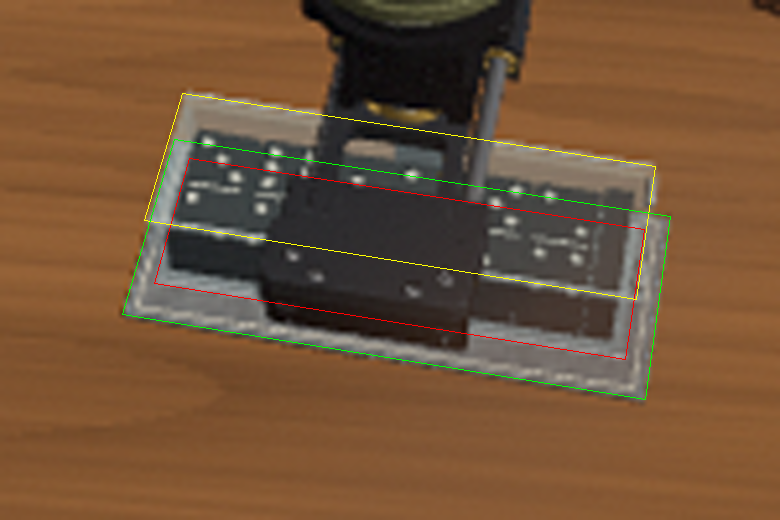

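>>> arm_command(targets=[[[0,0.0015,0,0,0,0],[0,0.0015,0,0,0,0],[0,0.001,0,0,0,0],[0,0.001,0,0,0,0],[0,0.001,0,0,0,0],[0,0,0,0,0,0],[0,0,0,0,0,0]]])

```text
time: 40.43
ee_pos: [0.4557, 0.0122, 0.0127]
eef_rot: [0.706, -0.033, 0.033, -0.706]
ft_force: [-0.2, 0.2, -4.6]
width: 0.0634
```

>>> arm_command(targets=[[[0,0.0005,0,0,0,0],[0,0,0,0,0,0],[0,0,0,0,0,0]]])

```text
time: 40.68
ee_pos: [0.4558, 0.0123, 0.0122]
eef_rot: [-0.706, 0.033, -0.033, 0.706]
ft_force: [-0.2, -0.1, -3.7]
width: 0.0631
```

>>> arm_command(targets=[[[0,0.0004,0,0,0,0],[0,0,0,0,0,0],[0,0,0,0,0,0]]])

```text
time: 40.93
ee_pos: [0.4558, 0.0123, 0.0118]
eef_rot: [-0.706, 0.033, -0.033, 0.706]
ft_force: [0.0, 0.2, -4.7]
width: 0.0636
```

>>> arm_command(targets=[[[0,0.0003,0,0,0,0],[0,0,0,0,0,0],[0,0,0,0,0,0]]])

```text
time: 41.18
ee_pos: [0.4558, 0.0123, 0.0117]
eef_rot: [-0.706, 0.033, -0.033, 0.706]
ft_force: [-1.8, -0.4, 0.7]
width: 0.0636
```

>>> arm_command(targets=[[[0,0.0003,0,0,0,0],[0,0,0,0,0,0],[0,0,0,0,0,0]]])

```text
time: 41.43
ee_pos: [0.4558, 0.0123, 0.0117]
eef_rot: [-0.706, 0.033, -0.033, 0.706]
ft_force: [-5.4, 0.0, 7.3]
width: 0.0636
```

>>> arm_command(targets=[[[0,0,0,0,0,0],[0,0,0,0,0,0],[0,0,0,0,0,0],[0,0,0,0,0,0],[0,0,0,0,0,0],[0,0,0,0,0,0],[0,0,0,0,0,0]]], hand=1)

```text
time: 42.02
ee_pos: [0.4558, 0.0123, 0.0112]
eef_rot: [-0.706, 0.033, -0.033, 0.706]
ft_force: [-0.0, -0.1, -0.1]
width: 0.087
```

>>> arm_command(targets=[[[0,-0.004,0,0,0,0],[0,-0.01,0,0,0,0],[0,-0.015,0,0,0,0],[0,-0.02,0,0,0,0],[0,-0.02,0,0,0,0],[0,-0.02,0,0,0,0],[0,-0.02,0,0,0,0],[0,-0.02,0,0,0,0],[0,-0.02,0,0,0,0],[0,-0.02,0,0,0,0],[0,-0.015,0,0,0,0],[0,-0.005,0,0,0,0]]])

```text
time: 43.02
ee_pos: [0.4568, 0.0121, 0.2033]
eef_rot: [-0.706, 0.032, -0.035, 0.707]
ft_force: [0.3, 0.3, 0.5]
width: 0.0874
```

>>> arm_command(targets=[[[0,0,-0.015,0,0,0],[0,0,-0.025,0,0,0],[0,0,-0.025,0,0,0],[0,0,-0.025,0,0,0],[0,0,-0.025,0,0,0],[0,0,-0.025,0,0,0],[0,0,-0.02,0,0,0],[0,0,-0.01,0,0,0],[0,0,0,0,0,0]]])

```text
time: 43.77
ee_pos: [0.4391, -0.1595, 0.2002]
eef_rot: [0.706, -0.034, 0.034, -0.706]
ft_force: [-0.3, -0.4, 0.8]
width: 0.0868
```

Run:
```python
from h import *
s=readout.read_state();print(s["time"],s["ee_pos"],s["ft_force"])
cam("top","k0");cam("scene","k1")
```

```text
43.7667 [ 0.43911135 -0.1594963   0.20018789] [-0.34591672 -0.35900254  0.77255336]
```

View pics/k0.png

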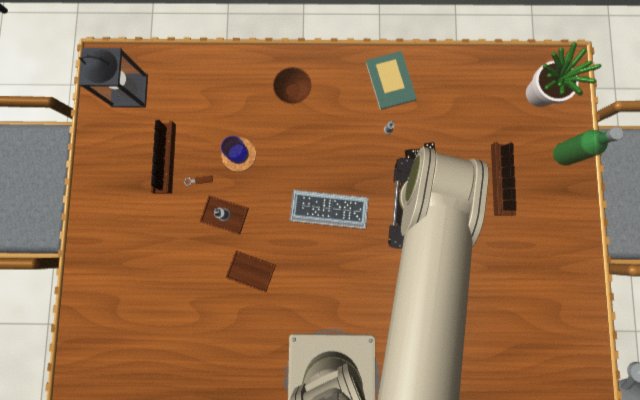

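View pics/k1.png

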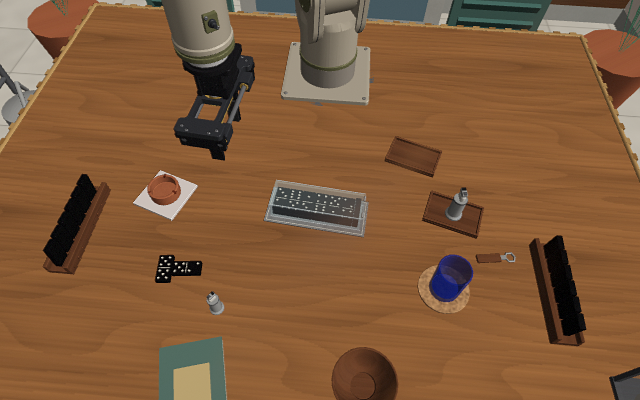

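Run:
```python
from h import *
c=cam("scene");t=cam("top")
a=np.linspace(0,2*np.pi,60)
ci=lambda x,y,z,r:np.c_[x+r*np.cos(a),y+r*np.sin(a),z+0*a]
rc=lambda x,y,z,hx,hy,d:np.array([x,y,z])+np.array([[sx*hx,sy*hy,0] for sx,sy in((-1,-1),(-1,1),(1,1),(1,-1))])@Rot.from_euler('z',d,degrees=True).as_matrix().T
Y=(0,255,255);G=(0,255,0)
L=[(ci(.6112,.2735,.005,.05),G),(ci(.6112,.2735,.005,.029),Y),(ci(.6112,.2735,.09,.031),Y),
(rc(.4366,.306,.012,.039,.059,-17),G),(ci(.4366,.306,.005,.018),Y),(ci(.4366,.306,.065,.014),Y),
(rc(.4557,.0122,.004,.045,.108,-5.35),G),(rc(.4557,.0122,.004,.032,.0975,-5.35),Y),(rc(.4557,.0122,.05,.032,.0975,-5.35),Y),
(rc(.4452,-.323,.008,.05,.05,-19.5),G),(ci(.4452,-.323,.008,.033),Y),(ci(.4452,-.323,.036,.033),Y)]
def tile(cm,b,name,s):
    u0,v0,u1,v1=b
    im=cv2.resize(cm["pixels"][v0:v1,u0:u1],None,fx=s,fy=s,interpolation=cv2.INTER_CUBIC);raw=im.copy()
    for X,col in L: cv2.polylines(im,[np.int32((proj(cm,X)+.5-[u0,v0])*s)],True,col,1)
    return np.hstack([raw,im])
A=tile(c,(405,180,505,320),"",3.9);B=tile(t,(190,125,270,240),"",4.9)
C=tile(c,(255,180,380,245),"",3.2);D=tile(c,(125,160,205,225),"",4.9);E=tile(t,(280,180,380,240),"",4)
for n,i in zip("ABCDE",(A,B,C,D,E)):print(n,i.shape);cv2.imwrite(f"pics/l{n}.png",i)
h=np.vstack([cv2.resize(C,(800,208)),cv2.resize(E,(800,240))]);cv2.imwrite("pics/lCE.png",h[:600])
```

```text
A (546, 780, 3)
B (564, 784, 3)
C (208, 800, 3)
D (318, 784, 3)
E (240, 800, 3)
```

View pics/lA.png

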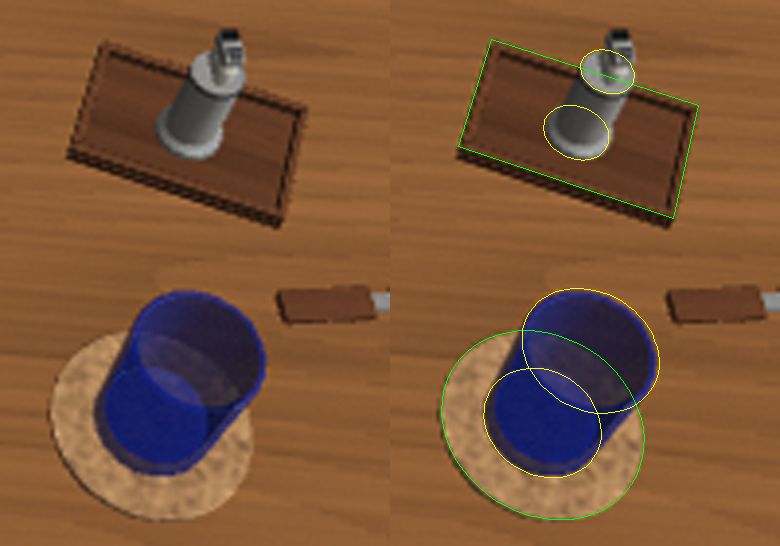

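View pics/lB.png

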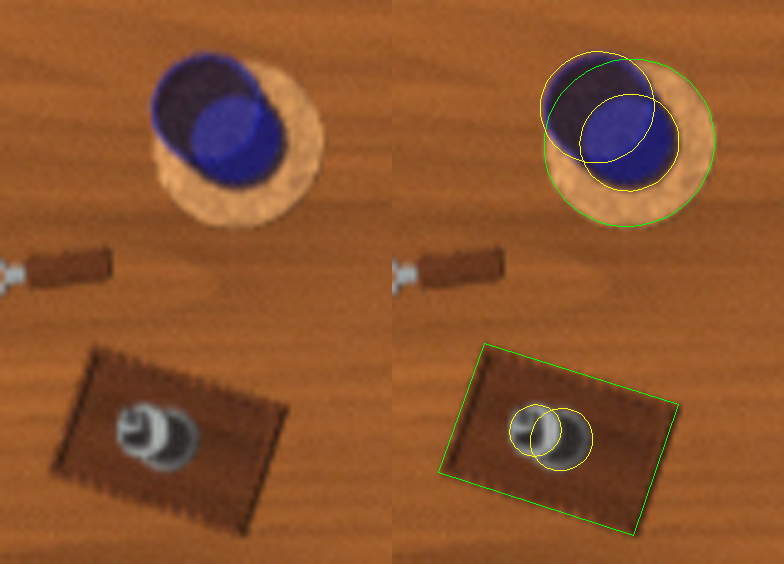

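View pics/lCE.png

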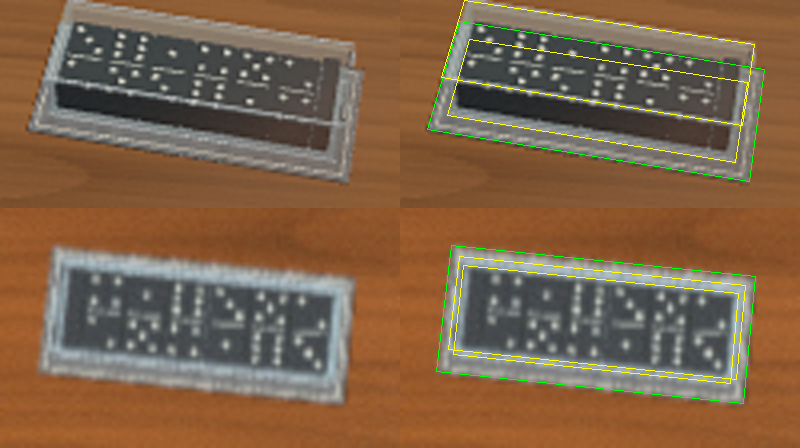

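View pics/lD.png

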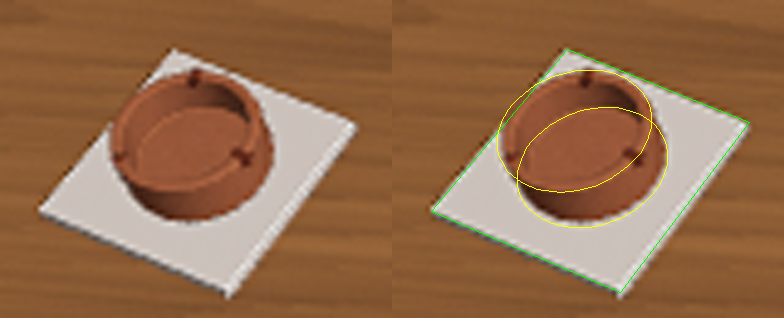

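Run:
```python
from h import *
a=cv2.imread("pics/scene0.png")[245:290,145:212].astype(int);b=cam("scene")["pixels"][245:290,145:212].astype(int)
print("domino diff",np.abs(a-b).mean(),np.abs(a-b).max())
print(readout.read_state()["time"],r.close_job())
```

```text
domino diff 4.349695964621338 15
the job is handed in; nothing more can be done
44.0167 None
```

I took the pile apart and laid the table, then handed the job in at 44 s. The order was the glass, the larger lighter holder, the ashtray, then the domino box. I lowered each thing until the wrist force showed contact and only then let go.

The lighter holder went into the tray farthest to the robot's left; the smaller holder was never touched.

**Final placing:** After the last release I drew each thing's intended outline over new camera pictures.
- **Centring:** The glass, holder and box sat within about 1–2 mm of centre in both views, with the box lengthways on the mat and its flap shut.
- **Ashtray:** I could check it in the scene view only, because the arm hid it in the other. It looked about 1–2 mm off centre.
- **Upright:** Everything stood upright.
- **Dominoes:** The picture patch around the two laid dominoes matched the starting picture to within noise.
- **Arm:** The gripper was open and clear of everything, about 0.2 m up.

**Disagreements:** The two cameras differed by about 1–3 mm on the positions, so I used averages. An automatic outline of the ashtray failed because it picked up the wood, so I read its edges from the picture instead. The jaw opening when it gripped (65.8 mm for 66 mm) agreed with that reading.

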